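# Load a wheel bolt in the bench gauge and free its carriage for the scan

## Task

Get the bright silver wheel bolt ready for scanning in the bench gauge: take it off the magnetic strip and lay it in the carriage's two V-rests, threaded end towards the white optical heads and its head close up against the rear V-rest, setting it in rather than dropping it. The scan needs the carriage to run free, so pull the red plunger knob up, twist it a quarter turn and let it drop into its rest notch so that it stays up by itself, then slide the carriage (it has a black ball handle), with the bolt lying in it, all the way in against the far end stop. Do not knock the optical heads, and leave the dark bolt, the feeler gauge case, the thread pitch comb and the mallet where they are.

Things in the scene. Friction and masses are not known exactly. Their poses are not given: they have to be found in the camera images.
- gauge: Bench gauge, fixed: grey base plate 144 x 296 x 12 mm with two rails. Origin on the worktop, midway between the rails and midway along. Its y axis is the slide direction: the carriage starts in the -y half and slides to +y, to the optical heads. x points across, away from the robot; z up. The plunger is on the -x side.
- gate: The two white optical heads, delicate. Same frame as gauge; they fill x = 43 to 72 mm and x = -72 to -43 mm, both y = 72 to 112 mm, tops at z = 150 mm. The bolt passes between them. They stand so near the bolt's threaded end that a gripper leaning over that end does not fit at the V-rests: it must hold the bolt from straight above there.
- carriage (a joint): Slide of the aluminium carriage along the gauge's +y, in m: 0 at the loading end (start), 0.115 against the far end stop. While the plunger pin is in its hole it moves under 1.5 mm. Free, it takes 2 N plus 6 N per m/s, stays where it is left and is only stopped by the end stops.
- vrest (a point): On the carriage (axes as gauge): on the axis of a 22 mm shank lying in the V-rests, at the outer (-y) face of the rear one; 85 mm above the worktop. V-rests: 90 degree V, plates 54 mm wide (x), tops 6 mm above this point, at y = 0 to 12 and 52 to 64 mm from here; between them it is free down to the carriage plate, 47 mm below. A well laid bolt has bolt_seat at y = -6 to 0 mm, tip to +y.
- handle_ball (a point): Centre of the carriage's black ball handle, 26 mm diameter, 80 mm above the worktop, on a 16 mm steel post that stands on the carriage plate (top 38 mm above the worktop). It lies 62 mm to -y of vrest, on the same line. Moves with the carriage.
- plunger (a joint): Lift of the spring plunger (pin and red knob), m: 0 = pin down in its hole, carriage locked (start); 0.015 = highest. The spring pushes down with 7 N at 0, 14 N at the top. The knob's cross pin leaves its slot and can be turned only when lifted 0.012 or more; let down into the rest notch it stays at about 0.009, which frees the carriage.
- knob (a joint): Turn of the red plunger knob about its upright axis, rad, counter-clockwise from above positive; starts within 0.1 of 0, limits -1.9 and 1.9. The V-shaped rest notch can be reached either way round, at +1.571 or -1.571; let down within about 0.25 rad of it, the cross pin slides into it. The white line on the knob's top shows the cross pin's direction (along the gauge's y when locked).
- knob_grip (a point): On the knob's upright axis at gripping height: middle of the 20 mm high round red part, 32 mm diameter, 90 mm above the worktop when down. The knob's top is 13 mm above this point; it tapers to a thin stem 17 mm below; the 24 mm collar starts 20 mm below. Rises with the plunger, moves with the carriage; 75 mm to -x and 17 mm to -y of vrest.
- bolt: Silver M22 wheel bolt, 100 mm long, about 0.38 kg. Starts standing on its head on the strip, shank up. Origin: centre of the head's flat outer face; z runs from head to threaded tip. Hexagon head 32 mm across flats z = 0 to 20 mm, collar 31.6 mm diameter to 25 mm, shank 22 mm diameter to 100 mm. Lying on the worktop it rests on a head flat and its tip and does not roll on.
- bolt_seat (a point): Point on the bolt's axis at the under-head face of its collar, 25 mm from the outer face of the head.
- bolt_tip (a point): Centre of the bolt's threaded end, 100 mm from the outer face of the head.
- strip: The black magnetic strip near the back edge, 40 mm (x) by 460 mm (y), 14 mm high, fixed. Origin under its middle. The two bolts, the feeler gauge case and the pitch comb sit on it 110 mm apart, in any order. Its hold is weak: things lift off freely.
- dark_bolt: A black wheel bolt of the same shape and size, standing on its head on the strip. Bystander. Origin and axes as bolt.
- feeler_case: Steel feeler gauge case, 16 mm (x) by 100 mm (y), 13 mm high, lying along the strip. Bystander. Origin at the centre of its underside.
- pitch_comb: Red anodized thread pitch comb, 22 mm (x) by 72 mm (y), 10 mm high, lying along the strip. Bystander. Origin at the centre of its underside.
- mallet: Yellow rubber mallet lying on the worktop to the right of the gauge. Bystander. Origin on the worktop under the middle of its head, a cylinder 60 mm in diameter and 96 mm long along its y; the 26 mm wooden handle runs from there 298 mm towards its -x, its end down on the worktop.
There are look-alikes about, which are no part of the job. Of the things like the bolt, leave any that is turquoise; of the rest the larger one is meant.

How it is judged:
At the end, for the whole second after the job is handed in: Carriage within 4 mm of the far stop; plunger held up by itself in a rest notch (lift 6.5 to 11.5 mm, turned 1.37 to 1.77 rad either way); silver bolt at rest in both V-rests, within 4 mm of the seated axis at both shank ends, tip to the far stop, collar under 11 mm from the rear V-rest (value of joint carriage above 0.111 m and value of joint plunger between 0.0065 and 0.0115 m and (value of joint knob between 1.37 and 1.77 rad or value of joint knob between -1.77 and -1.37 rad) and x of bolt_seat in the frame of vrest between -0.004 and 0.004 m and z of bolt_seat in the frame of vrest between -0.004 and 0.004 m and y of bolt_seat in the frame of vrest between -0.011 and 0.002 m and x of bolt_tip in the frame of vrest between -0.004 and 0.004 m and z of bolt_tip in the frame of vrest between -0.004 and 0.004 m and y of bolt_tip in the frame of vrest above 0.05 m and linear speed of bolt below 0.02 m/s); the robot touches nothing.
It fails at once if the silver bolt is let fall into the V-rests from more than about 25 mm (it moves there faster than 0.7 m/s, not held) (linear speed of bolt above 0.7 m/s and contact force between the fingers and bolt below 0.5 N and horizontal distance between bolt_seat and vrest below 0.1 m).
It fails at once if the optical heads are knocked (more than 6 N) (contact force between anything else and gate above 6 N).
It fails at once if the dark bolt is shifted by more than 15 mm or knocked over (distance of dark_bolt from where it was at the start of the episode above 0.015 m or angle between dark_bolt's own z axis and vertical above 0.3 rad).
It fails at once if the feeler gauge case or the pitch comb is shifted by more than 20 mm (distance of any of feeler_case, pitch_comb from where it was at the start of the episode above 0.02 m).
It fails at once if the mallet is shifted by more than 30 mm (distance of mallet from where it was at the start of the episode above 0.03 m).
It also fails if it takes over 72 s, if anything falls off the work surface, if the arm or the gripper's body presses on something with over 40 N, if the wrist force passes 120 N, or if a joint passes its speed limit or range.

## Robot

A 6-joint arm with a two-finger parallel gripper is mounted at the origin on the work surface. World frame = base frame: x ahead of the robot, y to its left, z up, the work surface at z = 0. Lengths are in m, angles in rad, forces in N, time in s.
With the tool pointing down it reaches from about 0.25 to 0.8 m from the base axis. Payload 8.5 kg.
Tool frame: the origin (TCP) lies on the centre line of the jaws, within the pads' length; the fingertips stand 8 mm ahead of it and the grasp point (between the pads) lies 11 mm behind it; z points along the fingers, y is the line along which they close (so a half turn about z gives the same grasp; the last joint's range is limited). The gripper opens to 85 mm and grips with 20 to 120 N. Pads are 22 mm wide; open, the fingers measure 114 mm over their backs; the gripper's body (76 mm by 85 mm) begins 54 mm behind the grasp point. The pads swing forward as they close: fully open they stand 13 mm farther back than shut.
Start: joints at [-1.21, 0.238, -0.013, 1.319, 0, 1.571], TCP at [0.185, -0.491, 0.213] pointing down, gripper open.
Joint ranges: [-2.66, 2.66], [-1.03, 1.9], [-1.14, 1.46], [-1.82, 2.27], [-1.45, 1.34], [-3.14, 3.14]. Speed limits (rad/s): [2.22, 2.22, 2.79, 3.14, 3.14, 3.14].

## Interface

Orientations are given as a unit quaternion [x, y, z, w].
In Python, from workcell import r, eyes gives the robot as it stands.
- The arm moves only by the shell command python3 -m handwheel 'ROWS' [FORCE]. ROWS is JSON, a list of rows, each a list of 3 entries, a list of its own where there are three numbers: the shift along the tool's x, y, z in m, then the turn, a rotation vector about the tool's x, y, z in rad, then the opening, from -1 (shut) to 1 (fully open). A call has exactly 8 rows; each row shifts and turns the commanded pose from where the row before left it, along the tool's axes as they then stand; what a row does not reach is not made up. A row lasts 1/12 s, in which the tool goes at most 41.7 mm and 7.16 degrees, less where a joint would pass 70% of its speed; a pose out of reach is approached as far as the arm can. A call is refused whole if a number of a shift passes 0.0417 or a number of a turn 0.125, either way. A call with a gripper value outside its range is refused whole. The fingers move at their own pace and stop on an object; FORCE is the grip in N (left out, the last holds). Time passes only in rows, so rows that do not move let the fingers close, or fill a call up. It gives the time, the measured TCP pose, the force, the opening and the grip force at its end, in the units of the state.
- r.state(): the state, without advancing time (a new reading comes with each control period).
- eyes.grab_frame(name): name is "scene" or "top"; returns a dict with "frame" (420x560x3 uint8, red, green, blue), "range_z" (420x560 float32, m along the optical axis (not along the pixel's ray), 0 where there is no reading), "K" (3x3 intrinsics, pixels), "R" (3x3) and "t" (3): a world point X has camera coordinates R X + t. Camera axes: x right, y down, z forward; pixel columns grow to the right and rows downward; lengths in m; the calibration is good to about 2 mm. A picture is of the moment at which its call begins.
- r.finish_job(): hands the job in; it is judged then, once.
The state is a dict: "clock": time; "qpos": joint angles; "qvel": joint speeds; "tau": joint torques, N m; "position": TCP position; "ee_rot": TCP orientation; "ft_force": force on the tool from outside, world axes, zero at the start; "moment": the same for the moment, N m; "opening": finger opening in m; "gripper_force": force on a finger pad.
Only numpy, scipy, OpenCV 4.12 (cv2) and the standard library are available. Lean on these libraries where they do the work, as an engineer would, in place of code of your own. Each camera call takes 0.05 s, during which the arm holds its last target. There are 200 camera calls.

## Working session

There is one attempt and no reset: what is moved stays moved. The work goes in short steps, Python scripts to look and compute and a shell command to move; the robot and the scene stay as the last step left them, time stands still between calls to the robot, and variables do not carry over. Pictures are saved under pics/ and viewed, at most 10 in all, crops included, and the job is handed in when it is done.

```bash
mkdir -p pics; ls
python3 - <<'E'
from workcell import r, eyes
import cv2,numpy as np
s=r.state();print({k:np.round(v,3) for k,v in s.items()})
for n in("scene","top"):
    f=eyes.grab_frame(n);np.savez(f'{n}0.npz',**f)
    cv2.imwrite(f'pics/{n}0.png',f['frame'][:,:,::-1])
    print(n,f['K'].round(1).tolist(),f['R'].round(3).tolist(),f['t'].round(3).tolist())
E
```

```text
pics
{'clock': np.float64(0.0), 'qpos': array([-1.21 ,  0.239, -0.014,  1.319,  0.   ,  1.571]), 'qvel': array([ 0.001, -0.001,  0.002, -0.001, -0.   , -0.   ]), 'tau': array([ 0.0000e+00, -5.3878e+01,  3.4644e+01,  1.8000e-02,  0.0000e+00,
       -0.0000e+00]), 'position': array([ 0.185, -0.491,  0.213]), 'ee_rot': array([ 0.984,  0.179, -0.   , -0.001]), 'ft_force': array([ 0.643, -0.511,  0.94 ]), 'moment': array([-0.041,  0.009, -0.032]), 'gripper_force': np.float64(0.0), 'opening': np.float64(0.085)}
scene [[410.6, 0.0, 275.8], [0.0, 410.6, 207.0], [0.0, 0.0, 1.0]] [[-0.743, 0.669, 0.009], [0.388, 0.441, -0.809], [-0.546, -0.598, -0.588]] [0.467, -0.114, 1.222]
top [[429.2, 0.0, 271.7], [0.0, 429.2, 208.8], [0.0, 0.0, 1.0]] [[0.028, -1.0, -0.003], [-0.997, -0.027, -0.073], [0.073, 0.005, -0.997]] [-0.09, 0.549, 1.171]
```

View pics/scene0.png

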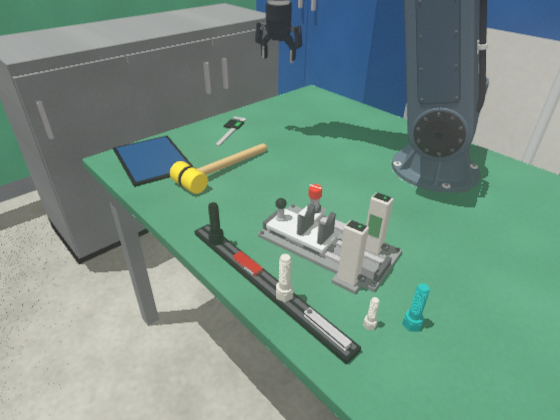

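View pics/top0.png

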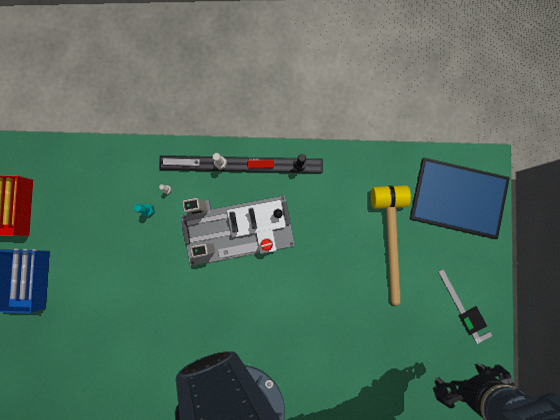

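The scene view shows the large silver bolt on the strip at (285,278), a small silver one on the table at (371,313), and a turquoise one at (417,307). In the top view they are at (218,160), (165,188) and (145,210). The large silver one fits: it stands on the strip, is the larger, and isn't turquoise. The gauge is at about (237,230) in the top view, with the red knob at (266,244), the ball at (277,213) and the heads at (193,205) and (200,250).

```bash
cat > h.py <<'E'
import numpy as np,cv2
def ray(f,u,v,z):
    d=np.linalg.inv(f['K'])@[u,v,1]; c=-f['R'].T@f['t']; d=f['R'].T@d
    return c+d*(z-c[2])/d[2]
def cloud(f):
    Z=f['range_z'];v,u=np.indices(Z.shape)
    P=np.stack([(u-f['K'][0,2])/f['K'][0,0]*Z,(v-f['K'][1,2])/f['K'][1,1]*Z,Z],-1)
    return (P-f['t'])@f['R']
def proj(f,X):
    p=f['K']@(f['R']@np.array(X)+f['t']);return p[:2]/p[2]
def blobs(m,a=15):
    n,l,s,c=cv2.connectedComponentsWithStats(m.astype('uint8'))
    return [(l==i,c[i],s[i]) for i in range(1,n) if s[i,4]>=a]
E
python3 - <<'E'
from h import *
f=np.load('top0.npz');g=np.load('scene0.npz')
for n,F in(('top',f),('scene',g)):
    P=cloud(F);I=F['frame'].astype(int);R,G,B=I[...,0],I[...,1],I[...,2]
    ws=(P[...,0]>.3)&(P[...,0]<.8)&(P[...,1]>-.3)&(P[...,1]<.45)&(F['range_z']>0)
    red=ws&(R>140)&(G<80)&(B<80)
    for m,c,s in blobs(red):print(n,'red',c.round(1),s[4],np.median(P[m],0).round(4),'zmax',P[m][:,2].max().round(4))
    for lo,hi in((.105,.125),(.130,.17),(.083,.104)):
        for m,c,s in blobs(ws&(P[...,2]>lo)&(P[...,2]<hi),8):print(n,lo,c.round(1),s[2:].tolist(),P[m].mean(0).round(4),P[m].min(0).round(3),P[m].max(0).round(3))
    
c=cv2.resize(f['frame'][140:275,130:330,::-1],None,fx=4,fy=4,interpolation=cv2.INTER_CUBIC);cv2.imwrite('pics/tc.png',c)
c=cv2.resize(g['frame'][175:345,200:440,::-1],None,fx=3.3,fy=3.3,interpolation=cv2.INTER_CUBIC);cv2.imwrite('pics/sc.png',c)
E
```

```text
top red [260.3 163.2] 183 [ 0.6779 -0.039   0.0232] zmax 0.0297
top red [265.4 241.4] 40 [ 0.4608 -0.0606  0.1025] zmax 0.1071
top red [266.7 247.2] 34 [ 0.4465 -0.066   0.1027] zmax 0.1083
top 0.105 [216.2 156.4] [9, 8, 56] [0.6763 0.0716 0.1121] [0.667 0.062 0.106] [0.686 0.083 0.117]
top 0.105 [301.4 157.4] [8, 8, 54] [ 0.6796 -0.1483  0.1129] [ 0.67  -0.158  0.105] [ 0.69  -0.139  0.117]
top 0.105 [196.5 208.2] [14, 13, 25] [0.5406 0.1167 0.1142] [0.531 0.105 0.106] [0.562 0.14  0.125]
top 0.105 [208.4 248.1] [3, 11, 13] [0.4401 0.0824 0.1149] [0.428 0.08  0.107] [0.453 0.086 0.123]
top 0.13 [191.  204.3] [19, 14, 204] [0.5475 0.1245 0.1486] [0.531 0.105 0.13 ] [0.565 0.147 0.157]
top 0.13 [199.2 249.7] [19, 14, 200] [0.4364 0.0998 0.1487] [0.42 0.08 0.13] [0.453 0.124 0.155]
top 0.083 [218.3 160.1] [8, 6, 14] [0.6702 0.0684 0.0934] [0.666 0.062 0.084] [0.679 0.079 0.101]
top 0.083 [299.4 160.9] [8, 7, 16] [ 0.6739 -0.1444  0.094 ] [ 0.67  -0.156  0.084] [ 0.683 -0.138  0.104]
top 0.083 [201.8 205.4] [3, 11, 16] [0.5497 0.107  0.0935] [0.538 0.105 0.083] [0.564 0.109 0.103]
top 0
[... 2032 characters left out ...]
15.5] [8, 8, 39] [0.4921 0.0268 0.0871] [0.484 0.019 0.083] [0.5   0.033 0.091]
scene 0.083 [300.2 216.8] [8, 5, 24] [ 0.547  -0.0139  0.088 ] [ 0.538 -0.02   0.084] [ 0.552 -0.008  0.091]
scene 0.083 [376.6 223. ] [23, 14, 172] [0.448  0.1116 0.0937] [0.422 0.09  0.083] [0.456 0.127 0.104]
scene 0.083 [320.9 225.9] [8, 6, 31] [0.5363 0.0365 0.0876] [0.527 0.03  0.083] [0.54  0.042 0.091]
scene 0.083 [351.8 253.2] [25, 17, 200] [0.5593 0.1369 0.0935] [0.534 0.114 0.083] [0.568 0.152 0.104]
scene 0.083 [284.3 268.1] [12, 12, 102] [0.6829 0.0816 0.094 ] [0.671 0.07  0.083] [0.689 0.088 0.104]
scene 0.083 [421.9 290.9] [14, 15, 166] [0.5446 0.2785 0.0948] [0.532 0.267 0.083] [0.553 0.288 0.102]
```

View pics/tc.png

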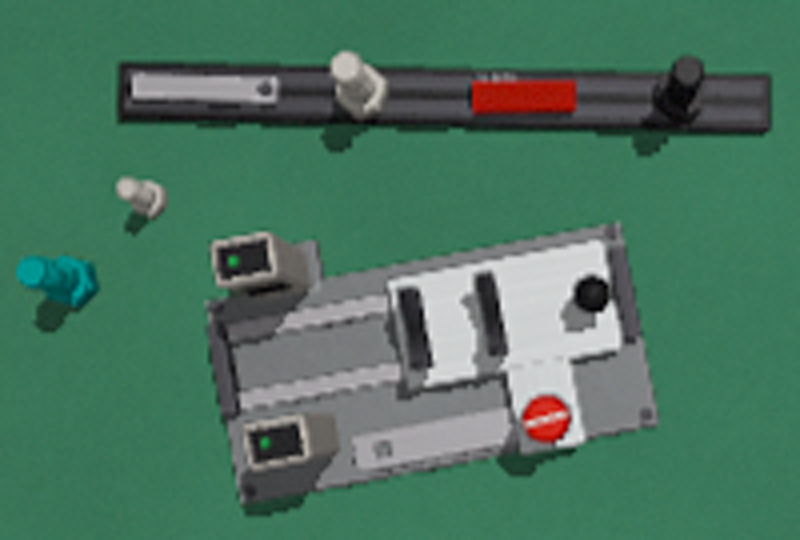

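View pics/sc.png

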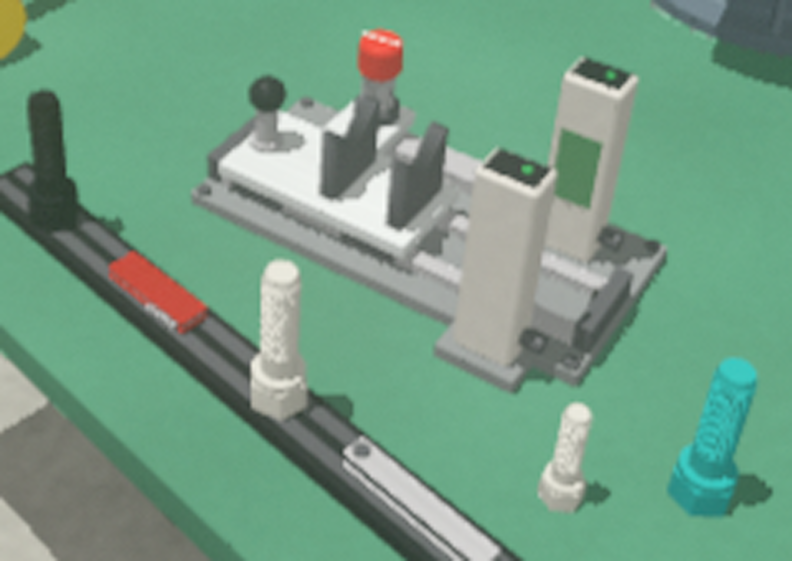

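The enlarged crop confirms the choice: the big silver bolt stands on the strip (top crop (348,65)) between the red comb and the feeler case. The small silver and turquoise ones are off the strip. The gauge yaw comes out at about 12.5°. The plan is to grasp the bolt tilted, lay it on the free table, regrip it from straight above, lay it in the V-rests, then do the plunger and the carriage.

```bash
cat >> h.py <<'E'
from scipy.spatial.transform import Rotation as Ro
from workcell import r,eyes
YAW=np.radians(12.5)
GX=np.array([np.cos(YAW),np.sin(YAW),0]);GY=np.array([-np.sin(YAW),np.cos(YAW),0]);V=np.array([.524,-.030,.085])
def tool(d,y):  # rotation from tool z and tool y
    d=np.array(d,float);d/=np.linalg.norm(d);y=np.array(y,float);y-=d*(y@d);y/=np.linalg.norm(y)
    return Ro.from_matrix(np.stack([np.cross(y,d),y,d],1))
def cur():
    s=r.state();return np.array(s['position']),Ro.from_quat(s['ee_rot'])
def plan(p,R,p0=None,R0=None):
    if p0 is None:p0,R0=cur()
    t=(R0.inv()*R).as_rotvec();d=np.array(p)-p0
    print('shift now',(R0.inv().apply(d)*1000).round(1),'| turn',t.round(3),'| shift after turn',(R.inv().apply(d)*1000).round(1),'world',d.round(4))
def rep():
    s=r.state();R=Ro.from_quat(s['ee_rot']).as_matrix();print('t',round(s['clock'],2),'p',np.round(s['position'],4),'z',R[:,2].round(3),'y',R[:,1].round(3),'F',np.round(s['ft_force'],1),'op',round(float(s['opening']),4),'g',round(float(s['gripper_force']),1),'q',np.round(s['qpos'],2))
E
cat > a.py <<'E'
from h import *
f=np.load('top0.npz');g=np.load('scene0.npz')
for n,F in(('top',f),('scene',g)):   # silver tip: top-face disc, and strip direction
    P=cloud(F);m=(P[...,2]>.1115)&(P[...,2]<.117)&(abs(P[...,1]-.075)<.03)&(abs(P[...,0]-.68)<.03)
    v,u=np.nonzero(m);print(n,len(u),u.mean(),v.mean(),ray(F,u.mean(),v.mean(),.114).round(4))
a,t=np.radians(25),np.radians(40)
d=np.array([np.sin(t)*np.cos(a),np.sin(t)*np.sin(a),-np.cos(t)])
R=tool(d,[np.sin(a),-np.cos(a),0]);B=np.array([.677,.073,.089])
tcp=B+.011*d;pre=tcp-.11*d
p0,R0=cur();plan(pre,R);print(pre,tcp)
E
python3 a.py
```

```text
top 33 216.0 156.03030303030303 [0.6769 0.072  0.114 ]
scene 63 284.55555555555554 257.87301587301585 [0.679  0.0774 0.114 ]
shift now [ 595.7 -349.1   48.3] | turn [ 0.025  0.698 -0.073] | shift after turn [ 444.5 -303.2  435.5] world [ 0.4341  0.5369 -0.0479]
[0.61932622 0.04610628 0.1648384 ] [0.6834082  0.07598819 0.08057351]
```

```bash
python3 -m handwheel '[[[0.033,-0.0194,-0.006],[0,0,0],1],[[0.033,-0.0194,-0.006],[0,0,0],1],[[0.033,-0.0194,-0.006],[0,0,0],1],[[0.033,-0.0194,-0.006],[0,0,0],1],[[0.033,-0.0194,-0.006],[0,0,0],1],[[0.033,-0.0194,-0.006],[0,0,0],1],[[0.033,-0.0194,-0.006],[0,0,0],1],[[0.033,-0.0194,-0.006],[0,0,0],1]]' 60
python3 -m handwheel '[[[0.033,-0.0194,0],[0,0,0],1],[[0.033,-0.0194,0],[0,0,0],1],[[0.033,-0.0194,0],[0,0,0],1],[[0.033,-0.0194,0],[0,0,0],1],[[0.033,-0.0194,0],[0,0,0],1],[[0.033,-0.0194,0],[0,0,0],1],[[0.033,-0.0194,0],[0,0,0],1],[[0.033,-0.0194,0],[0,0,0],1]]'
python3 -m handwheel '[[[0,0,0],[0.004,0.116,-0.012],1],[[0,0,0],[0.004,0.116,-0.012],1],[[0,0,0],[0.004,0.116,-0.012],1],[[0,0,0],[0.004,0.116,-0.012],1],[[0,0,0],[0.004,0.116,-0.012],1],[[0,0,0],[0.004,0.116,-0.012],1],[[0,0,0],[0,0,0],1],[[0,0,0],[0,0,0],1]]'
sed -i 's/\[.677,.073,.089\]/[.678,.0745,.089]/' a.py
cat >> a.py <<'E'
rep();plan(tcp,R)
E
python3 a.py|tail -4
```

```text
clock: 0.77
position: [0.3781, -0.251, 0.2615]
ee_rot: [0.984, 0.179, -0.0, -0.0]
ft_force: [1.5, -1.2, 0.5]
opening: 0.0855
gripper_force: 0.0
clock: 1.43
position: [0.5705, -0.0125, 0.261]
ee_rot: [0.984, 0.18, -0.0, -0.0]
ft_force: [0.6, -1.3, 0.6]
opening: 0.0857
gripper_force: 0.0
clock: 2.1
position: [0.5674, -0.0149, 0.2595]
ee_rot: [0.919, 0.202, 0.331, -0.073]
ft_force: [0.2, 0.6, 1.4]
opening: 0.0855
gripper_force: 0.0
shift now [ -3.2 -34.5 120.3] | turn [ 0.002  0.006 -0.003] | shift after turn [ -3.8 -34.3 120.3] world [ 0.053   0.0625 -0.0947]
[0.62032622 0.04760628 0.1648384 ] [0.6844082  0.07748819 0.08057351]
t 2.1 p [ 0.5674 -0.0149  0.2595] z [ 0.579  0.268 -0.77 ] y [ 0.419 -0.908 -0.   ] F [0.2 0.6 1.4] op 0.0855 g 0.0 q [-0.26 -0.09 -0.51  0.59  0.42  2.57]
shift now [ -2.5 -34.7 230.3] | turn [ 0.002  0.006 -0.003] | shift after turn [ -3.8 -34.3 230.3] world [ 0.1171  0.0924 -0.1789]
```

```bash
python3 -m handwheel '[[[-0.0015,-0.0175,0],[0,0,0],1],[[-0.0015,-0.0175,0],[0,0,0],1],[[0,0,0.03],[0,0,0],1],[[0,0,0.03],[0,0,0],1],[[0,0,0.03],[0,0,0],1],[[0,0,0.03],[0,0,0],1],[[0,0,0],[0,0,0],1],[[0,0,0],[0,0,0],1]]'
python3 a.py|tail -2
python3 - <<'E'
from h import *
for n in("scene","top"):
    f=eyes.grab_frame(n);I=f['frame'];u,v=proj(f,[.678,.0745,.09]).astype(int)
    cv2.imwrite(f'pics/{n}1.png',cv2.resize(I[max(v-50,0):v+50,u-60:u+60,::-1],None,fx=3.3,fy=3.3))
a=cv2.imread('pics/scene1.png');b=cv2.imread('pics/top1.png');cv2.imwrite('pics/g1.png',np.hstack([a,b]))
E
```

```text
clock: 2.77
position: [0.625, 0.0496, 0.1668]
ee_rot: [0.918, 0.204, 0.332, -0.073]
ft_force: [-0.1, -0.1, -0.6]
opening: 0.0851
gripper_force: 0.0
t 2.77 p [0.625  0.0496 0.1668] z [ 0.58   0.269 -0.769] y [ 0.423 -0.906  0.002] F [-0.1 -0.1 -0.6] op 0.0851 g 0.0 q [-0.09  0.07 -0.64  0.24  0.32  2.72]
shift now [ -4.6  -0.3 108.2] | turn [0.001 0.005 0.001] | shift after turn [ -5.1  -0.2 108.2] world [ 0.0594  0.0279 -0.0862]
```

View pics/g1.png

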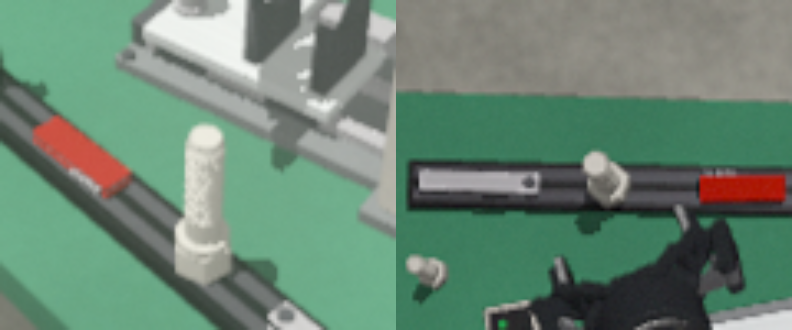

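The left half shows the bolt clear at (207,190). In the right half the fingertips are at (560,262) and (682,212), straddling the line to the bolt tip at (597,160). It's aligned, so I'm advancing.

```bash
python3 -m handwheel '[[[-0.005,0,0.02],[0,0,0],1],[[0,0,0.022],[0,0,0],1],[[0,0,0.022],[0,0,0],1],[[0,0,0.022],[0,0,0],1],[[0,0,0.022],[0,0,0],1],[[0,0,0],[0,0,0],1],[[0,0,0],[0,0,0],1],[[0,0,0],[0,0,0],0.2]]' 60
python3 a.py|tail -2
python3 -m handwheel '[[[0,0,0],[0,0,0],-1],[[0,0,0],[0,0,0],-1],[[0,0,0],[0,0,0],-1],[[0,0,0],[0,0,0],-1],[[0,0,0],[0,0,0],-1],[[0,0,0],[0,0,0],-1],[[0,0,0],[0,0,0],-1],[[0,0,0],[0,0,0],-1]]' 60
python3 a.py|tail -2
```

```text
clock: 3.53
position: [0.6827, 0.0758, 0.0829]
ee_rot: [0.918, 0.203, 0.334, -0.072]
ft_force: [0.4, -0.1, 0.2]
opening: 0.0753
gripper_force: 0.0
t 3.53 p [0.6827 0.0758 0.0829] z [ 0.583  0.269 -0.766] y [ 0.421 -0.907  0.003] F [ 0.4 -0.1  0.2] op 0.0753 g 0.0 q [-0.02  0.27 -0.66 -0.01  0.29  2.78]
shift now [ 0.3 -0.9  3.2] | turn [0.003 0.001 0.001] | shift after turn [ 0.3 -0.8  3.2] world [ 0.0017  0.0017 -0.0023]
clock: 4.2
position: [0.6829, 0.0761, 0.0823]
ee_rot: [0.917, 0.203, 0.334, -0.073]
ft_force: [-2.0, -1.8, 6.5]
opening: 0.0174
gripper_force: 58.4
t 4.2 p [0.6829 0.0761 0.0823] z [ 0.584  0.269 -0.766] y [ 0.422 -0.907  0.003] F [-2.  -1.8  6.5] op 0.0174 g 58.4 q [-0.02  0.27 -0.66 -0.01  0.29  2.78]
shift now [ 0.3 -0.6  2.6] | turn [ 0.003 -0.     0.001] | shift after turn [ 0.3 -0.6  2.6] world [ 0.0015  0.0014 -0.0018]
```

```bash
python3 -m handwheel '[[[0.008,0,-0.0095],[0,0,0],-1],[[0.016,0,-0.0192],[0,0,0],-1],[[0.016,0,-0.0192],[0,0,0],-1],[[0.016,0,-0.0192],[0,0,0],-1],[[0.016,0,-0.0192],[0,0,0],-1],[[0.016,0,-0.0192],[0,0,0],-1],[[0,0,0],[0,0,0],-1],[[0,0,0],[0,0,0],-1]]'
python3 - <<'E'
from h import *
rep()
f=eyes.grab_frame('scene');I=f['frame'];p,_=cur();u,v=proj(f,p).astype(int)
cv2.imwrite('pics/s2.png',cv2.resize(I[max(v-80,0):v+80,u-100:u+100,::-1],None,fx=3,fy=3))
E
```

```text
clock: 4.87
position: [0.6819, 0.0762, 0.219]
ee_rot: [0.918, 0.203, 0.334, -0.073]
ft_force: [-1.1, -0.3, -4.6]
opening: 0.0171
gripper_force: 58.9
t 4.87 p [0.6819 0.0762 0.219 ] z [ 0.583  0.269 -0.767] y [ 0.421 -0.907  0.002] F [-1.1 -0.3 -4.6] op 0.0171 g 58.9 q [-0.02  0.1  -0.45  0.38  0.29  2.78]
```

View pics/s2.png

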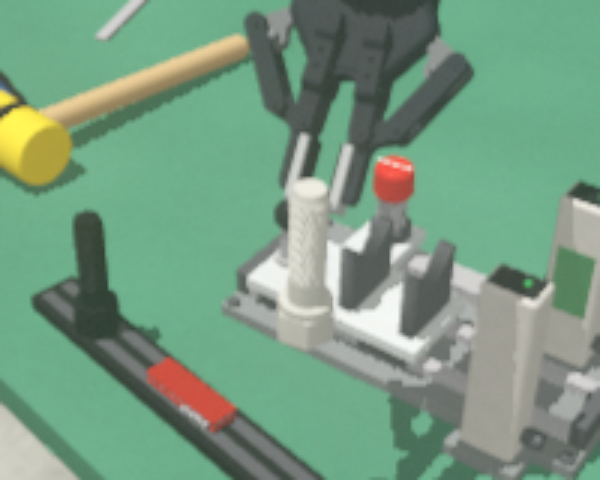

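The bolt is held upright at crop (308,260), and nothing was disturbed. Next I'm carrying it to the free table to the right of the gauge and tilting it to lie down.

```bash
cat > b.py <<'E'
from h import *
rep()
a=np.radians(80);th=np.radians(40);u=np.array([np.cos(a),np.sin(a),0]);k=np.array([0,0,1.])
d=-np.sin(th)*u-np.cos(th)*k
p0,R0=cur()
# tool x horizontal heading u, closing line horizontal
yv=np.cross(d,np.cos(th)*u-np.sin(th)*k)
R=tool(d,yv);el=np.radians(10);b=np.cos(el)*u+np.sin(el)*k
grasp=np.array([.50,-.265,.021])+.0767*b;tcp=grasp+.011*d
via=np.array([.50,-.19,.27])
plan(via,R);plan(tcp,R);print(via,tcp,R.as_matrix().round(2).tolist())
E
python3 b.py
```

```text
t 4.92 p [0.6809 0.0762 0.2169] z [ 0.58   0.269 -0.769] y [ 0.421 -0.907  0.001] F [-0.6 -0.6 -5.2] op 0.017 g 58.8 q [-0.02  0.1  -0.45  0.38  0.29  2.78]
shift now [-178.4  165.3 -217.4] | turn [-1.000e-03 -1.276e+00 -1.038e+00] | shift after turn [-259.1 -131.9  148. ] world [-0.1809 -0.2662  0.0531]
shift now [-328.8  176.9  -24.9] | turn [-1.000e-03 -1.276e+00 -1.038e+00] | shift after turn [-106.3 -118.9  338.5] world [-0.169  -0.2738 -0.191 ]
[ 0.5  -0.19  0.27] [ 0.51188866 -0.19757603  0.02589233] [[0.13, 0.98, -0.11], [0.75, -0.17, -0.63], [-0.64, 0.0, -0.77]]
```

```bash
python3 -m handwheel '[[[-0.0178,0.0165,-0.0217],[0,0,0],-1],[[-0.0178,0.0165,-0.0217],[0,0,0],-1],[[-0.0178,0.0165,-0.0217],[0,0,0],-1],[[-0.0178,0.0165,-0.0217],[0,0,0],-1],[[-0.0178,0.0165,-0.0217],[0,0,0],-1],[[-0.0178,0.0165,-0.0217],[0,0,0],-1],[[-0.0178,0.0165,-0.0217],[0,0,0],-1],[[-0.0178,0.0165,-0.0217],[0,0,0],-1]]'
python3 -m handwheel '[[[-0.0178,0.0165,-0.0217],[0,0,0],-1],[[-0.0178,0.0165,-0.0217],[0,0,0],-1],[[0,0,0],[0,-0.0911,-0.0741],-1],[[0,0,0],[0,-0.0911,-0.0741],-1],[[0,0,0],[0,-0.0911,-0.0741],-1],[[0,0,0],[0,-0.0911,-0.0741],-1],[[0,0,0],[0,-0.0911,-0.0741],-1],[[0,0,0],[0,-0.0911,-0.0741],-1]]'
python3 -m handwheel '[[[0,0,0],[0,-0.0911,-0.0741],-1],[[0,0,0],[0,-0.0911,-0.0741],-1],[[0,0,0],[0,-0.0911,-0.0741],-1],[[0,0,0],[0,-0.0911,-0.0741],-1],[[0,0,0],[0,-0.0911,-0.0741],-1],[[0,0,0],[0,-0.0911,-0.0741],-1],[[0,0,0],[0,-0.0911,-0.0741],-1],[[0,0,0],[0,-0.0911,-0.0741],-1]]'
python3 b.py
python3 - <<'E'
from h import *
f=eyes.grab_frame('scene');I=f['frame'];p,_=cur();u,v=proj(f,p).astype(int);print(u,v)
cv2.imwrite('pics/s3.png',cv2.resize(I[max(v-80,0):v+80,max(0,u-100):u+100,::-1],None,fx=3,fy=3))
E
```

```text
clock: 5.58
position: [0.5353, -0.1367, 0.2581]
ee_rot: [0.918, 0.203, 0.332, -0.074]
ft_force: [0.6, 1.5, -3.9]
opening: 0.0173
gripper_force: 59.5
clock: 6.25
position: [0.5009, -0.1898, 0.2691]
ee_rot: [0.906, 0.411, 0.08, 0.059]
ft_force: [1.0, -0.5, -4.8]
opening: 0.0169
gripper_force: 60.2
clock: 6.92
position: [0.5016, -0.1889, 0.269]
ee_rot: [0.718, 0.605, -0.263, 0.22]
ft_force: [0.2, -0.1, -4.0]
opening: 0.0173
gripper_force: 61.5
t 6.92 p [ 0.5016 -0.1889  0.269 ] z [-0.112 -0.635 -0.765] y [ 0.985 -0.171 -0.003] F [ 0.2 -0.1 -4. ] op 0.0173 g 61.5 q [ 0.03  0.31  0.03  1.46 -0.68  1.83]
shift now [-1.7 -1.4  0.1] | turn [-0.     0.002  0.004] | shift after turn [-1.7 -1.4  0.1] world [-0.0016 -0.0011  0.001 ]
shift now [151.5  12.4 190.2] | turn [-0.     0.002  0.004] | shift after turn [151.1  11.6 190.6] world [ 0.0103 -0.0087 -0.2431]
[ 0.5  -0.19  0.27] [ 0.51188866 -0.19757603  0.02589233] [[0.13, 0.98, -0.11], [0.75, -0.17, -0.63], [-0.64, 0.0, -0.77]]
262 108
```

View pics/s3.png

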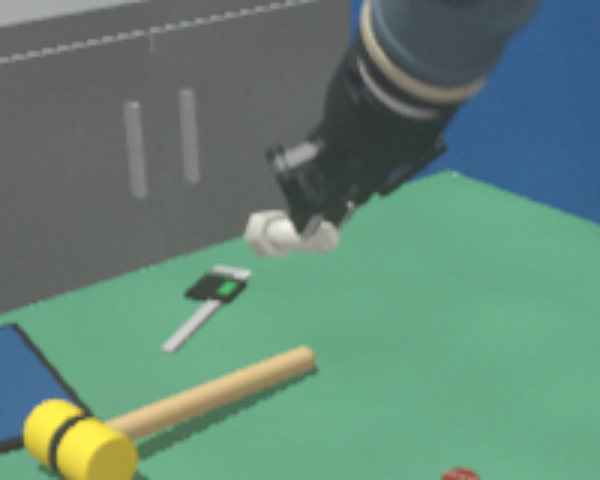

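The bolt is nearly horizontal in the grip, with its head at (268,232) and tip at (325,237), and there is free table below. Lowering it.

```bash
python3 -m handwheel '[[[0.0172,0.0021,0.0257],[0,0,0],-1],[[0.0172,0.0021,0.0257],[0,0,0],-1],[[0.0172,0.0021,0.0257],[0,0,0],-1],[[0.0172,0.0021,0.0257],[0,0,0],-1],[[0.0172,0.0021,0.0257],[0,0,0],-1],[[0.0172,0.0021,0.0257],[0,0,0],-1],[[0.0172,0.0021,0.0257],[0,0,0],-1],[[0,0,0],[0,0,0],-1]]'
python3 -m handwheel '[[[0.005,0,0.006],[0,0,0],-1],[[0.004,0,0.005],[0,0,0],-1],[[0.0025,0,0.003],[0,0,0],-1],[[0.0015,0,0.002],[0,0,0],-1],[[0.0015,0,0.002],[0,0,0],-1],[[0,0,0],[0,0,0],-1],[[0,0,0],[0,0,0],-1],[[0,0,0],[0,0,0],-1]]'
python3 b.py|head -3
python3 - <<'E'
from h import *
for n in("scene","top"):
    f=eyes.grab_frame(n);I=f['frame'];p,_=cur();u,v=proj(f,p).astype(int)
    cv2.imwrite(f'pics/{n}4.png',cv2.resize(I[v-50:v+50,u-65:u+65,::-1],None,fx=3,fy=3))
cv2.imwrite('pics/g4.png',np.hstack([cv2.imread('pics/scene4.png'),cv2.imread('pics/top4.png')]))
E
```

```text
clock: 7.63
position: [0.5081, -0.2148, 0.0493]
ee_rot: [0.72, 0.605, -0.264, 0.216]
ft_force: [-1.5, 0.0, -3.3]
opening: 0.0122
gripper_force: 49.8
clock: 8.3
position: [0.5125, -0.2152, 0.0334]
ee_rot: [0.72, 0.604, -0.261, 0.22]
ft_force: [0.1, -0.8, -0.1]
opening: 0.0001
gripper_force: 0.0
t 8.3 p [ 0.5125 -0.2152  0.0334] z [-0.11  -0.632 -0.767] y [ 0.985 -0.174  0.002] F [ 0.1 -0.8 -0.1] op 0.0001 g 0.0 q [-0.02  0.51 -0.32  0.87 -0.69  1.77]
shift now [-134.5  -16.1 -196.1] | turn [ 0.002 -0.001 -0.002] | shift after turn [-134.7  -16.7 -195.9] world [-0.0125  0.0252  0.2366]
shift now [18.  -3.7 -5.4] | turn [ 0.002 -0.001 -0.002] | shift after turn [18.  -3.6 -5.4] world [-0.0006  0.0177 -0.0075]
```

View pics/g4.png

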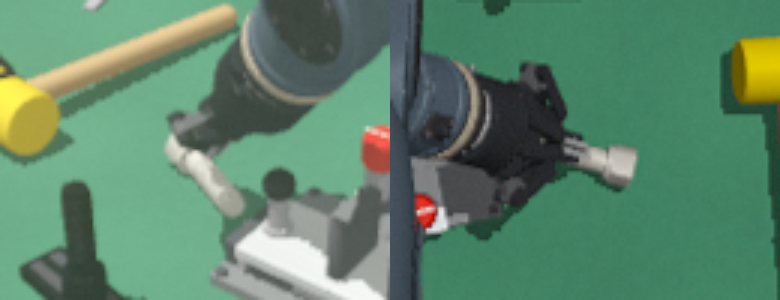

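The bolt slipped out of the edge-held grip and now lies on the table: left half (200,180), right half head at (620,165), tip pointing +y towards the gauge. That is where I wanted it. Next I raise the arm, make the tool vertical and measure the bolt.

```bash
python3 -m handwheel '[[[-0.016,0,-0.0192],[0,0,0],-1],[[-0.016,0,-0.0192],[0,0,0],-1],[[-0.016,0,-0.0192],[0,0,0],-1],[[-0.016,0,-0.0192],[0,0,0],-1],[[-0.016,0,-0.0192],[0,0,0],1],[[-0.016,0,-0.0192],[0,0,0],1],[[-0.016,0,-0.0192],[0,0,0],1],[[-0.016,0,-0.0192],[0,0,0],1]]'
python3 -m handwheel '[[[0,0,0],[0,0.1163,0],1],[[0,0,0],[0,0.1163,0],1],[[0,0,0],[0,0.1163,0],1],[[0,0,0],[0,0.1163,0],1],[[0,0,0],[0,0.1163,0],1],[[0,0,0],[0,0.1163,0],1],[[0,0.03,0],[0,0,0],1],[[0,0.03,0],[0,0,0],1]]'
cat > c.py <<'E'
from h import *
rep()
for n in("scene","top"):
    f=eyes.grab_frame(n);P=cloud(f);np.savez(n+'5.npz',**f)
    I=f['frame'].astype(int);sat=I.max(-1)-I.min(-1)
    m=(P[...,2]>.004)&(P[...,2]<.045)&(P[...,0]>.4)&(P[...,0]<.64)&(P[...,1]>-.31)&(P[...,1]<-.1)&(I.min(-1)>70)&(sat<50)
    for M,c,s in blobs(m,25):
        Q=P[M];print(n,c.round(1),s[:5],Q.mean(0).round(4),Q.min(0).round(3),Q.max(0).round(3))
    cv2.imwrite(f'pics/{n}5.png',cv2.resize(f['frame'][140:290,200:400,::-1],None,fx=3,fy=3))
E
python3 c.py
```

```text
clock: 9.07
position: [0.5117, -0.2148, 0.2343]
ee_rot: [0.72, 0.604, -0.261, 0.22]
ft_force: [1.1, 0.4, 0.3]
opening: 0.0482
gripper_force: 0.0
clock: 9.73
position: [0.5703, -0.2278, 0.2342]
ee_rot: [0.768, 0.641, 0.002, 0.001]
ft_force: [0.9, 0.1, -0.4]
opening: 0.0855
gripper_force: 0.0
t 9.73 p [ 0.5703 -0.2278  0.2342] z [ 0.003  0.001 -1.   ] y [ 0.984 -0.178  0.003] F [ 0.9  0.1 -0.4] op 0.0855 g 0.0 q [-0.38  0.39  0.26  1.44  0.    1.37]
scene [255.1 198.5] [242 185  27  29 320] [ 0.5146 -0.2071  0.0204] [ 0.491 -0.257  0.005] [ 0.532 -0.155  0.034]
scene [293.4 209.1] [284 205  19   9  85] [ 0.4655 -0.1156  0.0131] [ 0.448 -0.133  0.008] [ 0.513 -0.1    0.039]
scene [267.3 221.8] [258 211  19  25  95] [ 0.5602 -0.1066  0.027 ] [ 0.522 -0.118  0.005] [ 0.593 -0.1    0.035]
top [285.1 226.1] [280 195  14  53 414] [ 0.5044 -0.1134  0.02  ] [ 0.446 -0.137  0.007] [ 0.592 -0.1    0.042]
top [309.8 222.5] [302 218  18  10 116] [ 0.5162 -0.1814  0.0205] [ 0.504 -0.207  0.009] [ 0.529 -0.16   0.028]
```

View pics/top5.png

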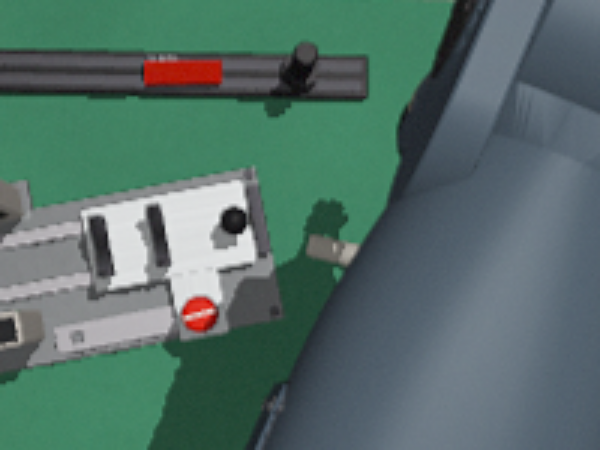

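The bolt's tip shows at (325,247), just right of the gauge, and the arm hides its head in this view. The scene view shows all of it. I'm fitting the axis from both clouds.

Run:
```python
from h import *
for n in("scene","top"):
    f=np.load(n+'5.npz');P=cloud(f);I=f['frame'].astype(int);sat=I.max(-1)-I.min(-1)
    m=(P[...,2]>.006)&(P[...,2]<.045)&(P[...,0]>.47)&(P[...,0]<.56)&(P[...,1]>-.31)&(P[...,1]<-.145)&(I.min(-1)>70)&(sat<60)
    Q=P[m];print(n,len(Q),cv2.minAreaRect((Q[:,:2]*1000).astype('float32')))
    for lo in np.arange(-.265,-.145,.01):
        q=Q[(Q[:,1]>=lo)&(Q[:,1]<lo+.01)]
        if len(q)>3:print(' y',lo.round(3),len(q),'x',q[:,0].min().round(4),q[:,0].max().round(4),'zmax',q[:,2].max().round(3),'x of top',q[q[:,2]>q[:,2].max()-.004][:,0].mean().round(4))
```

```text
scene 316 ((510.1849060058594, -204.05076599121094), (103.25373840332031, 32.681968688964844), 83.06907653808594)
 y -0.255 30 x 0.4926 0.5192 zmax 0.034 x of top 0.5032
 y -0.245 40 x 0.4943 0.5219 zmax 0.033 x of top 0.504
 y -0.235 54 x 0.4909 0.5206 zmax 0.032 x of top 0.5042
 y -0.225 24 x 0.5013 0.5204 zmax 0.025 x of top 0.5083
 y -0.215 23 x 0.502 0.5218 zmax 0.024 x of top 0.5108
 y -0.205 25 x 0.5014 0.5234 zmax 0.025 x of top 0.514
 y -0.195 24 x 0.5074 0.5254 zmax 0.025 x of top 0.5154
 y -0.185 26 x 0.5063 0.528 zmax 0.025 x of top 0.5163
 y -0.175 24 x 0.5148 0.5299 zmax 0.022 x of top 0.5204
 y -0.165 39 x 0.5117 0.5316 zmax 0.021 x of top 0.5202
 y -0.155 5 x 0.5159 0.5324 zmax 0.018 x of top 0.5226
top 116 ((515.7926635742188, -182.85882568359375), (45.51103591918945, 20.59536361694336), 78.38079833984375)
 y -0.205 20 x 0.5043 0.5211 zmax 0.027 x of top 0.5112
 y -0.195 24 x 0.5041 0.5235 zmax 0.026 x of top 0.515
 y -0.185 31 x 0.5066 0.5264 zmax 0.027 x of top 0.5165
 y -0.175 29 x 0.5091 0.5286 zmax 0.028 x of top 0.5198
 y -0.165 11 x 0.5116 0.5283 zmax 0.024 x of top 0.5197
```

```bash
cat > d.py <<'E'
from h import *
rep()
a=np.radians(77.8);R=tool([0,0,-1],[np.sin(a),-np.cos(a),0])
plan([.5137,-.199,.010],R)
E
python3 d.py
```

```text
t 9.83 p [ 0.5736 -0.2267  0.2316] z [ 0.002  0.001 -1.   ] y [ 0.985 -0.175  0.002] F [-0.4  0.4 -1.2] op 0.0854 g 0.0 q [-0.38  0.39  0.26  1.43  0.    1.37]
shift now [ 16.5 -64.3 221.5] | turn [ 0.002 -0.001  0.037] | shift after turn [ 14.4 -64.4 221.6] world [-0.0599  0.0277 -0.2216]
```

```bash
python3 -m handwheel '[[[0.0082,-0.032,0],[0,0,0],1],[[0.0082,-0.032,0],[0,0,0],1],[[0,0,0.035],[0,0,0.037],1],[[0,0,0.035],[0,0,0],1],[[0,0,0.035],[0,0,0],1],[[0,0,0.025],[0,0,0],1],[[0,0,0],[0,0,0],1],[[0,0,0],[0,0,0],1]]' 60
python3 d.py
```

```text
clock: 10.5
position: [0.51, -0.1973, 0.1026]
ee_rot: [0.778, 0.629, 0.0, -0.001]
ft_force: [-0.3, 0.5, 0.2]
opening: 0.0855
gripper_force: 0.0
t 10.5 p [ 0.51   -0.1973  0.1026] z [-0.001  0.002 -1.   ] y [ 0.978 -0.21  -0.001] F [-0.3  0.5  0.2] op 0.0855 g 0.0 q [-0.37  0.34 -0.17  1.07  0.    1.41]
shift now [-1.   4.1 92.6] | turn [-0.001 -0.001  0.002] | shift after turn [-0.8  4.  92.6] world [ 0.0037 -0.0017 -0.0926]
```

```bash
python3 -m handwheel '[[[-0.001,0.004,0.03],[0,0,0],1],[[0,0,0.03],[0,0,0],1],[[0,0,0.02],[0,0,0],1],[[0,0,0.008],[0,0,0],1],[[0,0,0.002],[0,0,0],1],[[0,0,0],[0,0,0],1],[[0,0,0],[0,0,0],1],[[0,0,0],[0,0,0],0.3]]' 60
python3 d.py
python3 -m handwheel '[[[0,0,0],[0,0,0],-1],[[0,0,0],[0,0,0],-1],[[0,0,0],[0,0,0],-1],[[0,0,0],[0,0,0],-1],[[0,0,0],[0,0,0],-1],[[0,0,0],[0,0,0],-1],[[0,0,0],[0,0,0],-1],[[0,0,0],[0,0,0],-1]]' 60
python3 d.py
```

```text
clock: 11.17
position: [0.5161, -0.2001, 0.0146]
ee_rot: [0.778, 0.628, 0.002, 0.001]
ft_force: [-0.8, -0.5, -0.1]
opening: 0.0755
gripper_force: 0.0
t 11.17 p [ 0.5161 -0.2001  0.0146] z [ 0.004 -0.    -1.   ] y [ 0.978 -0.21   0.004] F [-0.8 -0.5 -0.1] op 0.0755 g 0.0 q [-0.37  0.42 -0.29  0.86  0.    1.41]
shift now [ 0.5 -2.6  4.6] | turn [ 0.004 -0.001  0.001] | shift after turn [ 0.5 -2.6  4.6] world [-0.0024  0.0011 -0.0046]
clock: 11.83
position: [0.5148, -0.1996, 0.0127]
ee_rot: [0.778, 0.628, 0.001, 0.0]
ft_force: [-0.6, 1.5, 0.0]
opening: 0.0003
gripper_force: 0.0
t 11.83 p [ 0.5148 -0.1996  0.0127] z [ 0.002  0.001 -1.   ] y [ 0.978 -0.21   0.001] F [-0.6  1.5  0. ] op 0.0003 g 0.0 q [-0.37  0.42 -0.29  0.86  0.    1.41]
shift now [ 0.3 -1.2  2.7] | turn [ 0.001 -0.001  0.001] | shift after turn [ 0.3 -1.2  2.7] world [-0.0011  0.0006 -0.0027]
```

The jaws shut on nothing, so the bolt was squeezed out. I'm raising the arm, then measuring numerically where the fingertips really are relative to the TCP and where the bolt went.

```bash
python3 -m handwheel '[[[0,0,-0.02],[0,0,0],-1],[[0,0,-0.02],[0,0,0],-1],[[0,0,-0.02],[0,0,0],-1],[[0,0,-0.02],[0,0,0],-1],[[0,0,0],[0,0,0],-1],[[0,0,0],[0,0,0],-1],[[0,0,0],[0,0,0],-1],[[0,0,0],[0,0,0],-1]]'
cat > e.py <<'E'
from h import *
import sys
rep();p,_=cur()
for n in("scene","top"):
    f=eyes.grab_frame(n);P=cloud(f);I=f['frame'].astype(int);sat=I.max(-1)-I.min(-1);np.savez(n+'6.npz',**f)
    near=np.linalg.norm(P[...,:2]-p[:2],axis=-1)<.07
    m=near&(P[...,2]>max(p[2]-.04,.045))&(P[...,2]<p[2]+.06)
    for M,c,s in blobs(m,6):
        Q=P[M];lo=Q[Q[:,2]<Q[:,2].min()+.006];print(n,'grip',c.round(0),s[4],'min',Q.min(0).round(4),'low pts',lo.mean(0).round(4))
    m=(P[...,2]>.006)&(P[...,2]<.04)&(P[...,0]>.44)&(P[...,0]<.6)&(P[...,1]>-.31)&(P[...,1]<-.142)&(I.min(-1)>60)&(sat<60)
    for M,c,s in blobs(m,20):
        Q=P[M];print(n,'bolt',len(Q),cv2.minAreaRect((Q[:,:2]*1000).astype('float32')),'z',Q[:,2].max())
        for lo in np.arange(-.305,-.14,.01):
            q=Q[(Q[:,1]>=lo)&(Q[:,1]<lo+.01)]
            if len(q)>3:print(' y',lo.round(3),len(q),'x',q[:,0].min().round(4),q[:,0].max().round(4),'zmax',q[:,2].max().round(3),'top x',q[q[:,2]>q[:,2].max()-.004][:,0].mean().round(4))
E
python3 e.py
```

```text
clock: 12.5
position: [0.5141, -0.1994, 0.0918]
ee_rot: [0.778, 0.628, 0.001, -0.0]
ft_force: [-0.7, 1.0, -0.8]
opening: 0.0002
gripper_force: 0.0
t 12.5 p [ 0.5141 -0.1994  0.0918] z [ 0.     0.001 -1.   ] y [ 0.978 -0.21  -0.   ] F [-0.7  1.  -0.8] op 0.0002 g 0.0 q [-0.37  0.35 -0.18  1.05  0.    1.41]
scene grip [257. 164.] 169 min [ 0.502  -0.2059  0.1088] low pts [ 0.5181 -0.1894  0.1124]
scene bolt 314 ((509.2001647949219, -204.27919006347656), (104.99342346191406, 33.1097412109375), 83.71481323242188) z 0.03341263609431209
 y -0.265 4 x 0.5041 0.5189 zmax 0.03 top x 0.5078
 y -0.255 29 x 0.4929 0.5201 zmax 0.033 top x 0.5023
 y -0.245 35 x 0.4942 0.522 zmax 0.033 top x 0.5049
 y -0.235 58 x 0.4898 0.5217 zmax 0.033 top x 0.5055
 y -0.225 22 x 0.5013 0.5188 zmax 0.026 top x 0.5082
 y -0.215 23 x 0.5017 0.5218 zmax 0.026 top x 0.5123
 y -0.205 25 x 0.5015 0.5242 zmax 0.026 top x 0.5124
 y -0.195 26 x 0.5086 0.5264 zmax 0.025 top x 0.5135
 y -0.185 26 x 0.5069 0.5282 zmax 0.022 top x 0.519
 y -0.175 22 x 0.5091 0.5302 zmax 0.023 top x 0.5202
 y -0.165 41 x 0.5115 0.5298 zmax 0.024 top x 0.52
top bolt 43 ((519.8836669921875, -168.76551818847656), (16.44858741760254, 20.368000030517578), 73.32231903076172) z 0.02484927182748084
 y -0.185 4 x 0.5202 0.526 zmax 0.022 top x 0.523
 y -0.175 29 x 0.5092 0.5289 zmax 0.025 top x 0.518
 y -0.165 10 x 0.5118 0.5285 zmax 0.022 top x 0.5181
```

The fingertips were measured at z = 0.109 with the TCP reading 0.092. They are really about 17 mm behind the reported TCP instead of 8 mm ahead, a 25 mm offset that explains both weak grips. I'm going 27 mm deeper with that correction.

```bash
sed -i 's/.5137,-.199,.010/.5140,-.199,-.014/' d.py
python3 -m handwheel '[[[0,0,0],[0,0,0],1],[[0,0,0],[0,0,0],1],[[0,0,0],[0,0,0],1],[[0,0,0],[0,0,0],1],[[0,0,0.02],[0,0,0],1],[[0,0,0.03],[0,0,0],1],[[0,0,0.03],[0,0,0],1],[[0,0,0],[0,0,0],1]]' 60
python3 -m handwheel '[[[0,0,0.012],[0,0,0],1],[[0,0,0.008],[0,0,0],1],[[0,0,0.004],[0,0,0],1],[[0,0,0],[0,0,0],1],[[0,0,0],[0,0,0],1],[[0,0,0],[0,0,0],1],[[0,0,0],[0,0,0],1],[[0,0,0],[0,0,0],1]]'
python3 d.py
```

```text
clock: 13.27
position: [0.5116, -0.1984, 0.0083]
ee_rot: [0.778, 0.628, -0.001, -0.003]
ft_force: [-1.1, 0.5, -0.0]
opening: 0.0854
gripper_force: 0.0
clock: 13.93
position: [0.5153, -0.1997, -0.0106]
ee_rot: [0.778, 0.628, 0.001, 0.001]
ft_force: [-0.2, -1.5, -0.8]
opening: 0.0852
gripper_force: 0.0
t 13.93 p [ 0.5153 -0.1997 -0.0106] z [ 0.003  0.    -1.   ] y [ 0.978 -0.21   0.002] F [-0.2 -1.5 -0.8] op 0.0852 g 0.0 q [-0.37  0.45 -0.32  0.8   0.    1.41]
shift now [ 0.5 -1.4  3.4] | turn [ 0.002 -0.001  0.001] | shift after turn [ 0.5 -1.4  3.4] world [-0.0013  0.0007 -0.0034]
```

```bash
python3 -m handwheel '[[[0,-0.001,0.003],[0,0,0],0.2],[[0,0,0],[0,0,0],-0.2],[[0,0,0],[0,0,0],-1],[[0,0,0],[0,0,0],-1],[[0,0,0],[0,0,0],-1],[[0,0,0],[0,0,0],-1],[[0,0,0],[0,0,0],-1],[[0,0,0],[0,0,0],-1]]' 60
python3 d.py
```

```text
clock: 14.6
position: [0.5139, -0.1994, -0.014]
ee_rot: [0.778, 0.628, 0.001, 0.0]
ft_force: [-2.4, 1.3, 5.5]
opening: 0.0194
gripper_force: 58.5
t 14.6 p [ 0.5139 -0.1994 -0.014 ] z [ 0.002  0.001 -1.   ] y [ 0.978 -0.21   0.002] F [-2.4  1.3  5.5] op 0.0194 g 58.5 q [-0.37  0.45 -0.32  0.79  0.    1.41]
shift now [ 0.4 -0.   0. ] | turn [ 0.002 -0.001  0.001] | shift after turn [ 0.4 -0.   0. ] world [ 0.0001  0.0004 -0.    ]
```

The +5.5 N upward force and the 19.4 mm opening show the pads still close above the bolt's axis. I'll open slightly, go deeper and close again.

```bash
python3 -m handwheel '[[[0,0,0],[0,0,0],0],[[0,0,0],[0,0,0],0],[[0,0,0],[0,0,0],0],[[0,0,0.003],[0,0,0],0],[[0,0,0.003],[0,0,0],0],[[0,0,0.002],[0,0,0],0],[[0,0,0],[0,0,0],0],[[0,0,0],[0,0,0],0]]' 60
python3 d.py
python3 -m handwheel '[[[0,0,0],[0,0,0],-0.3],[[0,0,0],[0,0,0],-1],[[0,0,0],[0,0,0],-1],[[0,0,0],[0,0,0],-1],[[0,0,0],[0,0,0],-1],[[0,0,0],[0,0,0],-1],[[0,0,0],[0,0,0],-1],[[0,0,0],[0,0,0],-1]]' 60
python3 d.py
```

```text
clock: 15.27
position: [0.5143, -0.1995, -0.0199]
ee_rot: [0.778, 0.628, 0.001, 0.001]
ft_force: [-8.0, 2.3, 30.5]
opening: 0.0425
gripper_force: 15.6
t 15.27 p [ 0.5143 -0.1995 -0.0199] z [ 0.003  0.    -1.   ] y [ 0.978 -0.21   0.003] F [-8.   2.3 30.5] op 0.0425 g 15.6 q [-0.37  0.46 -0.33  0.78  0.    1.41]
shift now [ 0.4 -0.4 -5.9] | turn [ 0.003 -0.001  0.001] | shift after turn [ 0.4 -0.4 -5.9] world [-0.0003  0.0005  0.0059]
clock: 15.93
position: [0.5157, -0.2, -0.0179]
ee_rot: [0.778, 0.628, 0.002, 0.003]
ft_force: [-10.2, 4.8, 50.4]
opening: 0.0202
gripper_force: 82.6
t 15.93 p [ 0.5157 -0.2    -0.0179] z [ 0.007 -0.001 -1.   ] y [ 0.978 -0.21   0.007] F [-10.2   4.8  50.4] op 0.0202 g 82.6 q [-0.37  0.46 -0.33  0.78  0.    1.41]
shift now [ 0.6 -1.8 -3.9] | turn [ 0.007 -0.     0.001] | shift after turn [ 0.6 -1.8 -3.9] world [-0.0017  0.001   0.0039]
```

The tips are on the table, so this is the deepest grip available, with the bolt axis about 13 mm above the tips. Lifting to see whether it holds.

```bash
python3 -m handwheel '[[[0,0,-0.005],[0,0,0],-1],[[0,0,-0.01],[0,0,0],-1],[[0,0,-0.02],[0,0,0],-1],[[0,0,-0.025],[0,0,0],-1],[[0,0,-0.025],[0,0,0],-1],[[0,0,-0.025],[0,0,0],-1],[[0,0,0],[0,0,0],-1],[[0,0,0],[0,0,0],-1]]' 80
cat > f.py <<'E'
from h import *
rep();p,R=cur()
for n in("scene","top"):
    f=eyes.grab_frame(n);P=cloud(f);I=f['frame'].astype(int);sat=I.max(-1)-I.min(-1);np.savez(n+'7.npz',**f)
    m=(np.linalg.norm(P-(p+[0,0,.03]),axis=-1)<.085)&(I.min(-1)>75)&(sat<45)&(P[...,2]>p[2]-.03)&(P[...,2]<p[2]+.06)
    for M,c,s in blobs(m,15):
        Q=P[M];L=R.inv().apply(Q-p)*1000;print(n,c.round(0),len(Q),'tool mean',L.mean(0).round(1),'min',L.min(0).round(1),'max',L.max(0).round(1))
        for lo in range(-80,80,10):
            q=L[(L[:,0]>=lo)&(L[:,0]<lo+10)]
            if len(q)>3:print('  x',lo,len(q),'y',q[:,1].min().round(1),q[:,1].max().round(1),'z',q[:,2].min().round(1),q[:,2].max().round(1))
E
python3 f.py
```

```text
clock: 16.6
position: [0.5144, -0.1997, 0.0884]
ee_rot: [0.778, 0.628, 0.001, 0.001]
ft_force: [0.4, 0.0, -4.1]
opening: 0.0196
gripper_force: 78.7
t 16.6 p [ 0.5144 -0.1997  0.0884] z [ 0.003  0.    -1.   ] y [ 0.978 -0.21   0.003] F [ 0.4  0.  -4.1] op 0.0196 g 78.7 q [-0.37  0.35 -0.18  1.03  0.    1.41]
scene [260. 168.] 241 tool mean [ 19.9   1.4 -36.5] min [-34.7 -21.7 -58.7] max [ 47.8  22.7 -18.8]
  x -40 5 y -17.7 -12.9 z -42.1 -31.2
  x -20 4 y -11.1 -2.3 z -41.7 -36.1
  x -10 8 y -11.3 -3.2 z -41.6 -35.2
  x 0 26 y -21.7 22.6 z -55.2 -18.8
  x 10 99 y -21.0 22.7 z -58.7 -20.8
  x 20 23 y -7.0 9.8 z -41.1 -25.6
  x 30 31 y -9.0 10.1 z -40.4 -23.5
  x 40 44 y -9.3 11.5 z -40.0 -20.2
scene [245. 161.] 16 tool mean [-26.7  16.4 -34.9] min [-50.6   8.4 -58.3] max [  7.2  27.4 -19.3]
  x -40 8 y 10.0 17.6 z -34.4 -24.5
  x -10 4 y 21.3 23.4 z -47.5 -41.9
top [307. 219.] 31 tool mean [ 34.6  -1.2 -36. ] min [ 29.1 -11.5 -41.3] max [ 39.9   8.1 -30.4]
  x 30 29 y -11.5 7.4 z -41.3 -30.4
```

Held: weight −4.1 N, the bolt axis 30.5 mm behind the reported TCP, the tip at tool x ≈ +41 mm and about 3.6° tip-low. Now I work out the move to above the V-rests.

```bash
sed -i 's/V=np.array(\[.524,-.030,.085\])/V=np.array([.525,-.029,.085])/' h.py
cat > v.py <<'E'
from h import *
rep()
t=.06;R=tool([0,0,-1],GX)*Ro.from_rotvec([0,t,0])
ax=V+.031*GY                      # bolt axis point at the grip
for h in(.08,.02,0):
    tcp=ax+[0,0,h]+.0305*R.as_matrix()[:,2];print(h,end=' ');plan(tcp,R)
E
python3 v.py
```

```text
t 16.7 p [ 0.5129 -0.1991  0.0865] z [-0.     0.002 -1.   ] y [ 0.978 -0.21  -0.001] F [ 0.2  0.3 -4.7] op 0.0197 g 78.7 q [-0.37  0.35 -0.19  1.03  0.    1.41]
0.08 shift now [198.8 -37.6 -47.8] | turn [ 0.013  0.057 -0.43 ] | shift after turn [198.8  48.6 -36.2] world [0.005  0.2021 0.0481]
0.02 shift now [198.7 -37.6  12.2] | turn [ 0.013  0.057 -0.43 ] | shift after turn [195.2  48.6  23.7] world [ 0.005   0.2021 -0.0119]
0 shift now [198.6 -37.5  32.2] | turn [ 0.013  0.057 -0.43 ] | shift after turn [194.   48.6  43.6] world [ 0.005   0.2021 -0.0319]
```

```bash
python3 -m handwheel '[[[0,0,-0.027],[0,0,0],-1],[[0,0,-0.027],[0,0,0],-1],[[0,0,-0.027],[0,0,0],-1],[[0.0284,-0.0054,0],[0,0,0],-1],[[0.0284,-0.0054,0],[0,0,0],-1],[[0.0284,-0.0054,0],[0,0,0],-1],[[0.0284,-0.0054,0],[0,0,0],-1],[[0.0284,-0.0054,0],[0,0,0],-1]]'
python3 -m handwheel '[[[0.0284,-0.0054,0],[0,0,0],-1],[[0.0284,-0.0054,0],[0,0,0],-1],[[0,0,0],[0.003,0.0143,-0.1075],-1],[[0,0,0],[0.003,0.0143,-0.1075],-1],[[0,0,0],[0.003,0.0143,-0.1075],-1],[[0,0,0],[0.003,0.0143,-0.1075],-1],[[0,0,0],[0,0,0],-1],[[0,0,0],[0,0,0],-1]]'
python3 v.py
```

```text
clock: 17.37
position: [0.5159, -0.0537, 0.1671]
ee_rot: [0.778, 0.628, -0.0, -0.001]
ft_force: [0.8, 0.3, -4.6]
opening: 0.0194
gripper_force: 79.4
clock: 18.03
position: [0.5178, 0.0026, 0.1675]
ee_rot: [0.627, 0.778, 0.018, -0.023]
ft_force: [0.3, -0.0, -4.7]
opening: 0.0191
gripper_force: 79.3
t 18.03 p [0.5178 0.0026 0.1675] z [-0.013  0.057 -0.998] y [ 0.977  0.213 -0.001] F [ 0.3 -0.  -4.7] op 0.0191 g 79.3 q [-0.03  0.26 -0.11  1.22  0.06  1.33]
0.08 shift now [-1.5  0.2 32.9] | turn [-0.     0.001 -0.003] | shift after turn [-1.6  0.2 32.9] world [ 0.0001  0.0004 -0.0329]
0.02 shift now [-5.   0.3 92.8] | turn [-0.     0.001 -0.003] | shift after turn [-5.2  0.2 92.8] world [ 0.0001  0.0004 -0.0929]
0 shift now [ -6.2   0.3 112.7] | turn [-0.     0.001 -0.003] | shift after turn [ -6.4   0.2 112.7] world [ 1.000e-04  4.000e-04 -1.129e-01]
```

```bash
python3 -m handwheel '[[[-0.0015,0,0.02],[0,0,0],-1],[[-0.0013,0,0.022],[0,0,0],-1],[[-0.0012,0,0.022],[0,0,0],-1],[[-0.0005,0,0.014],[0,0,0],-1],[[-0.0002,0,0.005],[0,0,0],-1],[[0,0,0],[0,0,0],-1],[[0,0,0],[0,0,0],-1],[[0,0,0],[0,0,0],-1]]'
cat > w.py <<'E'
from h import *
rep();G=np.stack([GX,GY,[0,0,1]],1);p,R=cur();print('TCP in vrest',(np.array(p-V)@G*1000).round(1))
for n in("scene","top"):
    f=eyes.grab_frame(n);P=(cloud(f)-V)@G*1000;I=f['frame'].astype(int);sat=I.max(-1)-I.min(-1);np.savez(n+'8.npz',**f)
    box=(abs(P[...,0])<32)&(P[...,1]>-60)&(P[...,1]<110)
    for nm,m in(('bolt',box&(I.min(-1)>95)&(sat<45)&(P[...,2]>-8)&(P[...,2]<60)),('rest',box&(I.max(-1)<95)&(P[...,2]>-14)&(P[...,2]<8.5))):
        Q=P[m]
        for lo in range(-60,100,10):
            q=Q[(Q[:,1]>=lo)&(Q[:,1]<lo+10)]
            if len(q)>3:print(n,nm,'y',lo,len(q),'y',q[:,1].min().round(1),q[:,1].max().round(1),'x',q[:,0].min().round(1),q[:,0].max().round(1),'z',q[:,2].min().round(1),q[:,2].max().round(1))
E
python3 w.py
```

```text
clock: 18.7
position: [0.5193, 0.003, 0.0868]
ee_rot: [0.626, 0.779, 0.02, -0.021]
ft_force: [-0.2, 0.0, -3.6]
opening: 0.0191
gripper_force: 79.3
t 18.7 p [0.5193 0.003  0.0868] z [-0.009  0.057 -0.998] y [0.976 0.216 0.004] F [-0.2  0.  -3.6] op 0.0191 g 79.3 q [-0.03  0.31 -0.25  1.02  0.06  1.32]
TCP in vrest [ 1.4 32.4  1.8]
scene bolt y -30 37 y -25.9 -20.0 x -5.0 18.2 z 18.8 48.7
scene bolt y -20 55 y -19.8 -10.1 x 0.1 19.9 z 16.5 48.9
scene bolt y -10 60 y -9.9 -0.2 x 1.8 21.0 z 18.3 48.1
scene bolt y 0 46 y 0.3 9.6 x -13.5 27.8 z -7.8 39.8
scene bolt y 10 30 y 10.1 17.2 x 7.0 28.0 z -6.7 40.1
scene bolt y 20 9 y 26.3 29.5 x 18.6 26.4 z 20.0 51.2
scene bolt y 30 21 y 30.9 39.9 x -14.0 25.9 z 18.4 57.7
scene bolt y 40 95 y 40.1 49.9 x -14.6 22.8 z 21.0 59.4
scene bolt y 50 59 y 50.2 59.8 x -17.5 29.0 z -7.1 42.8
scene bolt y 60 51 y 60.1 69.7 x -27.7 15.0 z -1.8 43.6
scene bolt y 70 38 y 70.2 74.7 x -6.5 12.3 z 23.8 42.3
scene rest y -60 47 y -59.3 -50.0 x -8.3 12.7 z -9.8 8.5
scene rest y -50 13 y -49.6 -46.1 x -2.6 5.6 z -7.1 2.6
scene rest y 0 10 y 5.6 9.8 x -10.0 -1.3 z -13.9 -5.7
scene rest y 10 18 y 11.5 15.4 x -17.6 21.2 z -13.3 -0.9
scene rest y 50 17 y 57.2 59.9 x -15.8 28.3 z -13.9 4.0
scene rest y 60 80 y 60.2 67.6 x -24.4 28.5 z -13.9 5.0
top bolt y -60 5 y -58.2 -51.1 x -0.4 8.6 z -1.6 4.6
top rest y -60 20 y -59.9 -50.6 x -12.9 6.2 z -2.0 6.5
```

In the scene view the bolt is centred over the rests to about 1 mm, with the collar about 4 mm behind the rear rest. It has ended up about 3° tip-high, so I'm levelling it and lowering gently.

```bash
python3 -m handwheel '[[[0,0,0],[0,-0.045,0],-1],[[0,0,0.008],[0,0,0],-1],[[0,0,0.008],[0,0,0],-1],[[0,0,0.006],[0,0,0],-1],[[0,0,0.003],[0,0,0],-1],[[0,0,0],[0,0,0],-1],[[0,0,0],[0,0,0],-1],[[0,0,0],[0,0,0],-1]]'
python3 -m handwheel '[[[0,0,0.002],[0,0,0],-1],[[0,0,0.001],[0,0,0],-1],[[0,0,0.001],[0,0,0],-1],[[0,0,0],[0,0,0],-1],[[0,0,0],[0,0,0],-1],[[0,0,0],[0,0,0],-1],[[0,0,0],[0,0,0],-1],[[0,0,0],[0,0,0],-1]]'
python3 w.py
```

```text
clock: 19.47
position: [0.5188, 0.0032, 0.0609]
ee_rot: [0.626, 0.78, 0.005, -0.005]
ft_force: [0.2, 0.2, -4.6]
opening: 0.0193
gripper_force: 79.2
clock: 20.13
position: [0.5187, 0.0034, 0.0569]
ee_rot: [0.626, 0.78, 0.005, -0.004]
ft_force: [0.5, -0.3, -3.5]
opening: 0.0192
gripper_force: 79.2
t 20.13 p [0.5187 0.0034 0.0569] z [-0.     0.014 -1.   ] y [0.976 0.217 0.003] F [ 0.5 -0.3 -3.5] op 0.0192 g 79.2 q [-0.    0.33 -0.31  0.93  0.01  1.35]
TCP in vrest [  0.8  33.  -28.1]
scene bolt y -30 21 y -23.7 -20.0 x -6.5 19.3 z -4.3 21.7
scene bolt y -20 58 y -19.9 -10.3 x -2.2 18.8 z -8.0 22.4
scene bolt y -10 48 y -10.0 -0.0 x 3.4 21.0 z -7.5 19.8
scene bolt y 0 43 y 0.0 9.3 x 6.1 28.3 z -7.8 11.3
scene bolt y 10 24 y 10.1 18.6 x 7.8 28.1 z -7.6 8.2
scene bolt y 20 4 y 28.3 28.7 x 24.1 25.1 z 13.4 21.6
scene bolt y 30 7 y 30.6 39.6 x -9.1 24.8 z -3.4 52.1
scene bolt y 40 87 y 40.2 49.9 x -17.2 24.4 z -7.9 31.8
scene bolt y 50 56 y 50.3 59.9 x -20.6 27.8 z -7.2 12.8
scene bolt y 60 61 y 60.6 69.4 x -26.3 27.3 z -7.8 12.4
scene bolt y 70 48 y 70.5 76.6 x -8.5 12.1 z -7.7 11.8
scene rest y -60 42 y -59.8 -50.2 x -6.5 15.0 z -8.1 7.4
scene rest y -50 18 y -50.0 -46.3 x -1.0 11.2 z -10.1 3.9
scene rest y 10 15 y 13.4 15.4 x 5.8 21.2 z -13.8 2.4
scene rest y 20 4 y 27.2 28.8 x 20.1 23.6 z -6.1 3.6
scene rest y 30 11 y 31.7 39.4 x 19.8 26.0 z 1.1 7.7
scene rest y 40 8 y 41.1 42.4 x 20.1 25.7 z -0.0 8.3
scene rest y 50 13 y 57.1 59.2 x -27.4 27.0 z -11.5 4.7
scene rest y 60 40 y 60.0 67.7 x -23.7 28.8 z -13.9 7.0
top bolt y -60 5 y -58.2 -51.1 x -0.5 8.6 z -3.2 4.7
top bolt y -30 42 y -27.9 -20.0 x -18.9 17.3 z -3.8 26.1
top bolt y -20 21 y -19.7 -13.9 x -16.2 15.7 z 8.6 24.0
top rest y -60 20 y -59.9 -50.6 x -12.7 5.9 z -4.3 8.1
```

```bash
python3 -m handwheel '[[[-0.001,0,0.001],[0,0,0],-1],[[0,0,0.001],[0,0,0],-1],[[0,0,0],[0,0,0],-1],[[0,0,0],[0,0,0],-1],[[0,0,0],[0,0,0],-1],[[0,0,0],[0,0,0],-1],[[0,0,0],[0,0,0],-1],[[0,0,0],[0,0,0],-1]]'
```

```text
clock: 20.9
position: [0.5186, 0.0023, 0.0553]
ee_rot: [0.626, 0.78, 0.005, -0.004]
ft_force: [-2.8, -0.6, 4.9]
opening: 0.0195
gripper_force: 80.2
```

```bash
python3 -m handwheel '[[[0,0,0.001],[0,0,0],-1],[[0,0,0],[0,0,0],-1],[[0,0,0],[0,0,0],-1],[[0,0,0],[0,0,0],-1],[[0,0,0],[0,0,0],-1],[[0,0,0],[0,0,0],-1],[[0,0,0],[0,0,0],-1],[[0,0,0],[0,0,0],-1]]'
```

```text
clock: 21.57
position: [0.5187, 0.0023, 0.0548]
ee_rot: [0.626, 0.78, 0.005, -0.004]
ft_force: [-5.3, -2.0, 11.9]
opening: 0.0198
gripper_force: 80.9
```

The bolt is in contact with the V-rests. I'm opening partly, rising, and checking.

```bash
python3 -m handwheel '[[[0,0,0],[0,0,0],-0.4],[[0,0,0],[0,0,0],-0.2],[[0,0,0],[0,0,0],0],[[0,0,0],[0,0,0],0],[[0,0,0],[0,0,0],0],[[0,0,0],[0,0,0],0],[[0,0,-0.005],[0,0,0],0],[[0,0,-0.02],[0,0,0],0]]'
python3 -m handwheel '[[[0,0,-0.03],[0,0,0],0],[[0,0,-0.03],[0,0,0],0],[[0,0,-0.03],[0,0,0],0],[[0,0,-0.03],[0,0,0],0],[[-0.02,-0.02,0],[0,0,0],0],[[-0.02,-0.02,0],[0,0,0],0],[[-0.02,-0.02,0],[0,0,0],0],[[0,0,0],[0,0,0],0]]'
python3 w.py
```

```text
clock: 22.23
position: [0.517, 0.0021, 0.077]
ee_rot: [0.626, 0.78, 0.004, -0.006]
ft_force: [-0.5, 0.3, -0.5]
opening: 0.0428
gripper_force: 0.0
clock: 22.9
position: [0.471, -0.0737, 0.1986]
ee_rot: [0.627, 0.779, 0.004, -0.004]
ft_force: [0.9, -0.1, -0.5]
opening: 0.0426
gripper_force: 0.0
t 22.9 p [ 0.471  -0.0737  0.1986] z [-0.001  0.012 -1.   ] y [0.977 0.215 0.002] F [ 0.9 -0.1 -0.5] op 0.0426 g 0.0 q [-0.16  0.16 -0.15  1.26  0.01  1.19]
TCP in vrest [-62.4 -32.  113.6]
scene bolt y -30 29 y -24.7 -20.1 x -10.6 17.9 z -7.0 15.9
scene bolt y -20 61 y -19.8 -10.1 x -12.0 18.9 z -7.7 17.0
scene bolt y -10 68 y -9.9 -0.1 x -11.6 18.4 z -5.8 16.7
scene bolt y 0 87 y 0.1 9.9 x -26.9 28.7 z -7.6 15.3
scene bolt y 10 63 y 10.2 20.0 x -26.7 28.5 z -7.7 9.7
scene bolt y 20 41 y 20.0 30.0 x -7.2 12.9 z -7.6 11.6
scene bolt y 30 40 y 30.1 39.9 x -7.1 11.5 z -4.5 10.9
scene bolt y 40 41 y 40.0 49.6 x -2.5 10.9 z -7.7 10.9
scene bolt y 50 75 y 50.1 59.9 x -26.4 28.4 z -7.6 10.1
scene bolt y 60 76 y 60.1 70.0 x -25.5 29.2 z -7.6 10.1
scene bolt y 70 40 y 70.0 75.9 x -8.3 10.0 z -6.4 9.3
scene rest y -60 45 y -59.9 -50.2 x -5.9 13.5 z -11.3 6.7
scene rest y -50 16 y -49.8 -46.6 x -4.0 7.9 z -9.0 4.8
scene rest y 10 18 y 13.7 15.5 x -25.0 26.1 z -13.9 3.0
scene rest y 60 20 y 65.8 67.9 x -21.5 24.0 z -13.9 2.3
```

The bolt is level in both rests, with the shank top about +11 mm all along. Next is the knob.

```bash
cat > k.py <<'E'
from h import *
rep();K=V-.075*GX-.017*GY;R=tool([0,0,-1],GX)
plan([K[0],K[1],.100],R);plan([K[0],K[1],.055],R)
f=eyes.grab_frame('scene');P=cloud(f);I=f['frame'].astype(int)
m=(I[...,0]>140)&(I[...,1]<80)&(I[...,2]<80)&(P[...,2]>.07)&(P[...,2]<.13)&(P[...,0]<.6)
if m.sum()>9:
    Q=P[m];print('red scene',m.sum(),Q.mean(0).round(4),Q.min(0).round(4),Q.max(0).round(4))
E
python3 k.py
```

```text
t 23.0 p [ 0.4731 -0.0718  0.1985] z [ 0.     0.014 -1.   ] y [0.977 0.215 0.003] F [-0.   0.6 -0.6] op 0.0424 g 0.0 q [-0.16  0.17 -0.15  1.26  0.01  1.19]
shift now [ 12.2 -15.4  98.6] | turn [ 0.003 -0.013 -0.002] | shift after turn [ 13.5 -15.1  98.5] world [-0.0176  0.0099 -0.0985]
shift now [ 11.6 -15.5 143.6] | turn [ 0.003 -0.013 -0.002] | shift after turn [ 13.5 -15.1 143.5] world [-0.0176  0.0099 -0.1435]
red scene 56 [ 0.4611 -0.0468  0.0923] [ 0.4488 -0.0596  0.0806] [ 0.4709 -0.0417  0.1025]
```

```bash
python3 -m handwheel '[[[0.0065,-0.0075,0],[0,-0.013,0],0.2],[[0.0068,-0.0076,0.02],[0,0,0],0.2],[[0,0,0.025],[0,0,0],0.2],[[0,0,0.025],[0,0,0],0.2],[[0,0,0.025],[0,0,0],0.2],[[0,0,0],[0,0,0],0.2],[[0,0,0],[0,0,0],0.2],[[0,0,0],[0,0,0],0.2]]' 100
python3 k.py
python3 - <<'E'
from h import *
f=eyes.grab_frame('scene');I=f['frame'];a=I[130:260,230:400,::-1]
g=eyes.grab_frame('top')['frame'][180:280,220:310,::-1]
a=cv2.resize(a,(520,400));g=cv2.resize(g,(270,300));g=cv2.copyMakeBorder(g,0,100,0,0,cv2.BORDER_CONSTANT)
cv2.imwrite('pics/last.png',np.hstack([a,g]))
E
```

```text
clock: 23.72
position: [0.4565, -0.0608, 0.1041]
ee_rot: [0.625, 0.78, 0.001, 0.001]
ft_force: [-0.0, 0.5, 0.7]
opening: 0.0513
gripper_force: 0.0
t 23.72 p [ 0.4565 -0.0608  0.1041] z [ 0.003  0.001 -1.   ] y [0.976 0.218 0.003] F [-0.   0.5  0.7] op 0.0513 g 0.0 q [-0.13  0.19 -0.37  1.01  0.    1.22]
shift now [-0.8 -1.3  4.1] | turn [0.003 0.    0.001] | shift after turn [-0.8 -1.3  4.1] world [-0.0011 -0.001  -0.0041]
shift now [-0.8 -1.4 49.1] | turn [0.003 0.    0.001] | shift after turn [-0.8 -1.3 49.1] world [-0.0011 -0.001  -0.0491]
red scene 80 [ 0.4624 -0.0485  0.0921] [ 0.4477 -0.06    0.0798] [ 0.4717 -0.0429  0.1029]
```

View pics/last.png

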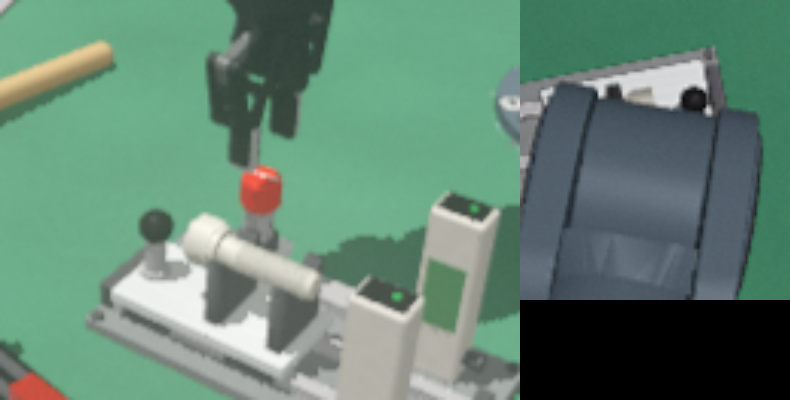

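The bolt lies in both V-rests with its head at (205,237) and tip at (310,283). The jaws straddle the red knob at (262,188) from just above. Descending and gripping.

```bash
python3 -m handwheel '[[[-0.0008,-0.0013,0.012],[0,0,0],0.2],[[0,0,0.012],[0,0,0],0.2],[[0,0,0.012],[0,0,0],0.2],[[0,0,0.009],[0,0,0],0.2],[[0,0,0.004],[0,0,0],0.2],[[0,0,0],[0,0,0],0.2],[[0,0,0],[0,0,0],0.2],[[0,0,0],[0,0,0],0.2]]' 100
python3 -m handwheel '[[[0,0,0],[0,0,0],-0.2],[[0,0,0],[0,0,0],-1],[[0,0,0],[0,0,0],-1],[[0,0,0],[0,0,0],-1],[[0,0,0],[0,0,0],-1],[[0,0,0],[0,0,0],-1],[[0,0,0],[0,0,0],-1],[[0,0,0],[0,0,0],-1]]' 100
```

```text
clock: 24.53
position: [0.4554, -0.0624, 0.0546]
ee_rot: [0.626, 0.78, 0.001, 0.001]
ft_force: [0.7, -0.2, -0.1]
opening: 0.051
gripper_force: 0.0
clock: 25.2
position: [0.4553, -0.0625, 0.0548]
ee_rot: [0.626, 0.78, 0.001, 0.001]
ft_force: [-1.7, 0.3, 8.5]
opening: 0.029
gripper_force: 98.0
```

```bash
python3 -m handwheel '[[[0,0,-0.004],[0,0,0],-1],[[0,0,-0.004],[0,0,0],-1],[[0,0,-0.004],[0,0,0],-1],[[0,0,-0.003],[0,0,0],-1],[[0,0,0],[0,0,0],-1],[[0,0,0],[0,0,0],-1],[[0,0,0],[0,0,0],-1],[[0,0,0],[0,0,0],-1]]'; python3 k.py | tail -1
```

```text
clock: 25.87
position: [0.4549, -0.0623, 0.0687]
ee_rot: [0.626, 0.78, 0.001, 0.0]
ft_force: [4.4, -1.1, -14.5]
opening: 0.0292
gripper_force: 99.7
red scene 42 [ 0.4565 -0.0459  0.1072] [ 0.4421 -0.0629  0.094 ] [ 0.4647 -0.0415  0.1171]
```

The knob has risen about 14 mm (red top at 0.117, spring −14.5 N). Turning a quarter turn counter-clockwise.

```bash
python3 -m handwheel '[[[0,0,0],[0,0,-0.1122],-1],[[0,0,0],[0,0,-0.1122],-1],[[0,0,0],[0,0,-0.1122],-1],[[0,0,0],[0,0,-0.1122],-1],[[0,0,0],[0,0,-0.1122],-1],[[0,0,0],[0,0,-0.1122],-1],[[0,0,0],[0,0,-0.1122],-1],[[0,0,0],[0,0,-0.1122],-1]]'
python3 -m handwheel '[[[0,0,0],[0,0,-0.1122],-1],[[0,0,0],[0,0,-0.1122],-1],[[0,0,0],[0,0,-0.1122],-1],[[0,0,0],[0,0,-0.1122],-1],[[0,0,0],[0,0,-0.1122],-1],[[0,0,0],[0,0,-0.1122],-1],[[0,0,0],[0,0,0],-1],[[0,0,0],[0,0,0],-1]]'; python3 -c "
from h import *
rep();print(r.state()['moment'])"; python3 k.py|tail -1
```

```text
clock: 26.58
position: [0.455, -0.0621, 0.0688]
ee_rot: [0.223, 0.975, 0.001, 0.001]
ft_force: [4.6, 0.7, -13.7]
opening: 0.0292
gripper_force: 99.7
clock: 27.25
position: [0.4549, -0.0619, 0.0688]
ee_rot: [-0.11, 0.994, 0.001, 0.001]
ft_force: [5.1, 2.0, -14.8]
opening: 0.0291
gripper_force: 99.8
t 27.25 p [ 0.4549 -0.0619  0.0688] z [ 0.002  0.002 -1.   ] y [-0.218  0.976  0.001] F [  5.1   2.  -14.8] op 0.0291 g 99.8 q [-0.14  0.23 -0.43  0.92  0.   -0.36]
[ 0.45998541 -0.91702862 -0.06517872]
red scene 91 [ 0.4643 -0.0549  0.1077] [ 0.4459 -0.0734  0.0942] [ 0.4721 -0.0441  0.1171]
```

```bash
python3 -m handwheel '[[[0,0,0.002],[0,0,0],-1],[[0,0,0.002],[0,0,0],-1],[[0,0,0.001],[0,0,0],-1],[[0,0,0],[0,0,0],-1],[[0,0,0],[0,0,0],-1],[[0,0,0],[0,0,0],-1],[[0,0,0],[0,0,0],-1],[[0,0,0],[0,0,0],-1]]'
python3 -m handwheel '[[[0,0,0],[0,0,0],-0.2],[[0,0,0],[0,0,0],0],[[0,0,0],[0,0,0],0.2],[[0,0,0],[0,0,0],0.2],[[0,0,-0.005],[0,0,0],0.2],[[0,0,-0.02],[0,0,0],0.2],[[0,0,-0.03],[0,0,0],0.2],[[0,0,-0.03],[0,0,0],0.2]]'
python3 -m handwheel '[[[0,0,-0.03],[0,0,0],0.2],[[0,0,-0.03],[0,0,0],0.2],[[0,0.03,0],[0,0,0.1],0.2],[[0,0,0],[0,0,0.12],0.2],[[0,0,0],[0,0,0.12],0.2],[[0,0,0],[0,0,0.12],0.2],[[0,0,0],[0,0,0.12],0.2],[[0,0,0],[0,0,0.12],0.2]]'
cat > kk.py <<'E'
from h import *
rep()
for n in('top','scene'):
    f=eyes.grab_frame(n);P=cloud(f);I=f['frame'].astype(int)
    m=(I[...,0]>140)&(I[...,1]<90)&(I[...,2]<90)&(P[...,2]>.07)&(P[...,2]<.13)&(P[...,0]<.6)
    if m.sum()<5:print(n,'hidden');continue
    Q=P[m];print(n,m.sum(),'red mean',Q.mean(0).round(4),'zmax',np.percentile(Q[:,2],98).round(4))
    w=(np.linalg.norm(P[...,:2]-Q.mean(0)[:2],axis=-1)<.017)&(I.min(-1)>120)&(P[...,2]>Q[:,2].max()-.012)
    if w.sum()>3:
        x=P[w][:,:2];l=cv2.fitLine(x.astype('float32'),cv2.DIST_L2,0,.01,.01).ravel();print('white',w.sum(),'line deg in world',np.degrees(np.arctan2(l[1],l[0])).round(1))
E
python3 kk.py
```

```text
clock: 27.97
position: [0.4551, -0.0621, 0.0642]
ee_rot: [-0.109, 0.994, 0.001, 0.001]
ft_force: [3.1, 4.6, -4.5]
opening: 0.0291
gripper_force: 100.8
clock: 28.63
position: [0.4538, -0.0624, 0.1499]
ee_rot: [-0.109, 0.994, 0.0, 0.0]
ft_force: [0.8, 0.7, -0.8]
opening: 0.0512
gripper_force: 0.0
clock: 29.3
position: [0.4479, -0.0332, 0.2095]
ee_rot: [0.241, 0.97, 0.001, 0.001]
ft_force: [0.8, 0.2, 0.3]
opening: 0.0515
gripper_force: 0.0
t 29.3 p [ 0.4479 -0.0332  0.2095] z [ 0.003  0.001 -1.   ] y [0.468 0.884 0.002] F [0.8 0.2 0.3] op 0.0515 g 0.0 q [-0.07  0.11 -0.19  1.27  0.    0.41]
top 72 red mean [0.5153 0.6103 0.0741] zmax 0.0782
scene 110 red mean [ 0.4623 -0.0507  0.1017] zmax 0.1115
white 20 line deg in world 27.2
```

The knob holds about 9 mm up by itself, in the rest notch (red top at 0.1115). Now the ball handle.

```bash
cat > l.py <<'E'
from h import *
rep();R=tool([0,0,-1],GX);B=V-.062*GY
plan([B[0],B[1],.12],R);plan([B[0],B[1],.049],R)
f=eyes.grab_frame('top');P=cloud(f);I=f['frame'].astype(int)
m=(I.max(-1)<60)&(P[...,2]>.07)&(P[...,2]<.1)&(np.linalg.norm(P[...,:2]-B[:2],axis=-1)<.03)
if m.sum()>5:print('ball top',m.sum(),P[m].mean(0).round(4),'want',B.round(4))
E
python3 l.py
```

```text
t 29.4 p [ 0.448  -0.0333  0.2094] z [ 0.003  0.001 -1.   ] y [0.465 0.885 0.002] F [0.2 0.2 1. ] op 0.0514 g 0.0 q [-0.07  0.11 -0.19  1.27  0.    0.41]
shift now [-106.    -7.9   89.6] | turn [0.002 0.001 0.869] | shift after turn [-74.5  76.1  89.4] world [ 0.0904 -0.0562 -0.0894]
shift now [-105.9   -8.   160.6] | turn [0.002 0.001 0.869] | shift after turn [-74.5  76.1 160.4] world [ 0.0904 -0.0562 -0.1604]
ball top 49 [ 0.5368 -0.0911  0.0898] want [ 0.5384 -0.0895  0.085 ]
```

```bash
python3 -m handwheel '[[[0,0,0],[0,0,0.1086],0.3],[[0,0,0],[0,0,0.1086],0.3],[[0,0,0],[0,0,0.1086],0.3],[[0,0,0],[0,0,0.1086],0.3],[[0,0,0],[0,0,0.1086],0.3],[[0,0,0],[0,0,0.1086],0.3],[[0,0,0],[0,0,0.1086],0.3],[[0,0,0],[0,0,0.1086],0.3]]' 80
python3 -m handwheel '[[[-0.0186,0.019,0],[0,0,0],0.3],[[-0.0186,0.019,0],[0,0,0],0.3],[[-0.0186,0.019,0],[0,0,0],0.3],[[-0.0186,0.019,0],[0,0,0],0.3],[[0,0,0.03],[0,0,0],0.3],[[0,0,0.03],[0,0,0],0.3],[[0,0,0.03],[0,0,0],0.3],[[0,0,0],[0,0,0],0.3]]'
python3 l.py
```

```text
clock: 30.12
position: [0.448, -0.0333, 0.2091]
ee_rot: [0.625, 0.78, 0.001, 0.001]
ft_force: [-0.4, 0.2, 0.4]
opening: 0.0556
gripper_force: 0.0
clock: 30.78
position: [0.5354, -0.0888, 0.1141]
ee_rot: [0.624, 0.782, -0.001, -0.003]
ft_force: [-1.0, 0.4, -0.1]
opening: 0.0553
gripper_force: 0.0
t 30.78 p [ 0.5354 -0.0888  0.1141] z [-0.006  0.002 -1.   ] y [ 0.975  0.222 -0.006] F [-1.   0.4 -0.1] op 0.0553 g 0.0 q [-0.16  0.32 -0.15  1.1   0.    1.18]
shift now [-1.4  2.7 -6. ] | turn [-0.006 -0.003  0.006] | shift after turn [-1.4  2.8 -5.9] world [ 0.003  -0.0008  0.0059]
shift now [-1.7  3.1 65. ] | turn [-0.006 -0.003  0.006] | shift after turn [-1.4  2.8 65.1] world [ 0.003  -0.0008 -0.0651]
```

```bash
python3 -m handwheel '[[[0,0,0],[0,0,0],0.3],[[-0.001,0.001,0.02],[0,0,0],0.3],[[0,0,0.02],[0,0,0],0.3],[[0,0,0.014],[0,0,0],0.3],[[0,0,0.007],[0,0,0],0.3],[[0,0,0.003],[0,0,0],0.3],[[0,0,0],[0,0,0],0.3],[[0,0,0],[0,0,0],0.3]]' 60
python3 l.py
python3 -m handwheel '[[[0,0,0],[0,0,0],0],[[0,0,0],[0,0,0],-0.3],[[0,0,0],[0,0,0],-1],[[0,0,0],[0,0,0],-1],[[0,0,0],[0,0,0],-1],[[0,0,0],[0,0,0],-1],[[0,0,0],[0,0,0],-1],[[0,0,0],[0,0,0],-1]]' 60
python3 l.py
```

```text
clock: 31.5
position: [0.541, -0.0899, 0.0565]
ee_rot: [0.625, 0.781, 0.002, 0.001]
ft_force: [-0.2, -0.0, 0.0]
opening: 0.0552
gripper_force: 0.0
t 31.5 p [ 0.541  -0.0899  0.0565] z [ 0.004  0.001 -1.   ] y [0.976 0.219 0.004] F [-0.2 -0.   0. ] op 0.0552 g 0.0 q [-0.17  0.37 -0.24  0.95  0.    1.18]
shift now [  0.9  -2.2 -63.5] | turn [0.004 0.    0.003] | shift after turn [  0.9  -2.4 -63.5] world [-0.0026  0.0004  0.0635]
shift now [ 0.9 -2.5  7.5] | turn [0.004 0.    0.003] | shift after turn [ 0.9 -2.4  7.5] world [-0.0026  0.0004 -0.0075]
clock: 32.22
position: [0.5382, -0.0902, 0.0558]
ee_rot: [0.625, 0.78, -0.0, -0.0]
ft_force: [-9.6, -2.3, 11.3]
opening: 0.0226
gripper_force: 58.2
t 32.22 p [ 0.5382 -0.0902  0.0558] z [-0. -0. -1.] y [ 0.976  0.218 -0.   ] F [-9.6 -2.3 11.3] op 0.0226 g 58.2 q [-0.17  0.37 -0.24  0.95 -0.    1.18]
shift now [  0.6   0.4 -64.2] | turn [-0.     0.     0.002] | shift after turn [  0.6   0.4 -64.2] world [0.0003 0.0007 0.0642]
shift now [0.6 0.4 6.8] | turn [-0.     0.     0.002] | shift after turn [0.6 0.4 6.8] world [ 0.0003  0.0007 -0.0068]
```

```bash
python3 -m handwheel '[[[0.003,0,0],[0,0,0],-1],[[0.006,0,0],[0,0,0],-1],[[0.008,0,0],[0,0,0],-1],[[0.008,0,0],[0,0,0],-1],[[0.008,0,0],[0,0,0],-1],[[0.008,0,0],[0,0,0],-1],[[0.008,0,0],[0,0,0],-1],[[0.008,0,0],[0,0,0],-1]]'
python3 -m handwheel '[[[0.008,0,0],[0,0,0],-1],[[0.008,0,0],[0,0,0],-1],[[0.008,0,0],[0,0,0],-1],[[0.008,0,0],[0,0,0],-1],[[0.008,0,0],[0,0,0],-1],[[0.006,0,0],[0,0,0],-1],[[0.004,0,0],[0,0,0],-1],[[0.002,0,0],[0,0,0],-1]]'
python3 -c "
from h import *
rep();p,R=cur();print(R.as_matrix()[:,0],((p-V+.062*GY)@GY*1000),((p-V)@GX*1000))"
```

```text
clock: 32.93
position: [0.5259, -0.0347, 0.0558]
ee_rot: [0.625, 0.78, -0.0, 0.0]
ft_force: [-8.9, -4.2, 10.6]
opening: 0.0226
gripper_force: 58.3
clock: 33.6
position: [0.5146, 0.0164, 0.0558]
ee_rot: [0.625, 0.781, -0.0, 0.0]
ft_force: [-7.3, -3.5, 10.8]
opening: 0.0225
gripper_force: 58.3
t 33.6 p [0.5146 0.0164 0.0558] z [ 0. -0. -1.] y [0.976 0.219 0.   ] F [-7.3 -3.5 10.8] op 0.0225 g 58.3 q [ 0.03  0.33 -0.32  0.93 -0.    1.38]
[-2.18711541e-01  9.75789454e-01 -4.50294143e-04] 108.54328132555739 -0.31106503474121094
```

Another 7 mm or so to go. I'm creeping in until I feel the stop.

```bash
python3 -m handwheel '[[[0.002,0,0],[0,0,0],-1],[[0.002,0,0],[0,0,0],-1],[[0.001,0,0],[0,0,0],-1],[[0.001,0,0],[0,0,0],-1],[[0.001,0,0],[0,0,0],-1],[[0,0,0],[0,0,0],-1],[[0,0,0],[0,0,0],-1],[[0,0,0],[0,0,0],-1]]'
```

```text
clock: 34.27
position: [0.5133, 0.022, 0.0558]
ee_rot: [0.625, 0.78, -0.001, 0.001]
ft_force: [-7.7, -6.9, 11.3]
opening: 0.0224
gripper_force: 58.3
```

```bash
python3 -m handwheel '[[[0.001,0,0],[0,0,0],-1],[[0.001,0,0],[0,0,0],-1],[[0.001,0,0],[0,0,0],-1],[[0,0,0],[0,0,0],-1],[[0,0,0],[0,0,0],-1],[[0,0,0],[0,0,0],-1],[[0,0,0],[0,0,0],-1],[[0,0,0],[0,0,0],-1]]'
```

```text
clock: 34.93
position: [0.5133, 0.0221, 0.0559]
ee_rot: [0.626, 0.78, -0.002, 0.003]
ft_force: [-3.8, -22.1, 8.4]
opening: 0.0224
gripper_force: 58.4
```

Stopped hard at −22 N, with a measured travel of 115 mm. Relieving the push, releasing, withdrawing and checking.

```bash
python3 -m handwheel '[[[-0.0025,0,0],[0,0,0],-1],[[0,0,0],[0,0,0],-1],[[0,0,0],[0,0,0],-0.2],[[0,0,0],[0,0,0],0],[[0,0,0],[0,0,0],0.3],[[0,0,0],[0,0,0],0.3],[[0,0,-0.005],[0,0,0],0.3],[[0,0,-0.02],[0,0,0],0.3]]'
python3 -m handwheel '[[[0,0,-0.03],[0,0,0],0.3],[[0,0,-0.03],[0,0,0],0.3],[[0,0,-0.03],[0,0,0],0.3],[[0,0,-0.03],[0,0,0],0.3],[[-0.035,0,-0.01],[0,0,0],0.3],[[-0.035,0,0],[0,0,0],0.3],[[-0.035,0,0],[0,0,0],0.3],[[-0.035,0,0],[0,0,0],0.3]]'
python3 -m handwheel '[[[-0.035,0,0],[0,0,0],0.3],[[-0.035,0,0],[0,0,0],0.3],[[-0.035,0,0],[0,0,0],0.3],[[0,0,0],[0,0,0],0.3],[[0,0,0],[0,0,0],0.3],[[0,0,0],[0,0,0],0.3],[[0,0,0],[0,0,0],0.3],[[0,0,0],[0,0,0],0.3]]'
sed 's/V=np.array.*/&/' w.py | sed 's/rep();G/V=V+.115*GY;rep();G/' > w2.py; python3 w2.py; python3 kk.py
```

```text
clock: 35.6
position: [0.5128, 0.024, 0.0783]
ee_rot: [0.625, 0.781, -0.0, -0.001]
ft_force: [0.4, 0.5, 0.3]
opening: 0.0558
gripper_force: 0.0
clock: 36.27
position: [0.5453, -0.114, 0.2111]
ee_rot: [0.625, 0.781, 0.001, 0.001]
ft_force: [0.3, 1.2, -0.1]
opening: 0.0555
gripper_force: 0.0
clock: 36.93
position: [0.5677, -0.2141, 0.2105]
ee_rot: [0.624, 0.781, 0.001, 0.001]
ft_force: [1.1, 0.6, -0.3]
opening: 0.0556
gripper_force: 0.0
t 36.93 p [ 0.5677 -0.2141  0.2105] z [ 0.002  0.001 -1.   ] y [0.975 0.22  0.003] F [ 1.1  0.6 -0.3] op 0.0556 g 0.0 q [-0.36  0.38  0.18  1.37  0.    0.99]
TCP in vrest [   1.7 -305.   125.5]
scene bolt y -30 38 y -25.2 -20.1 x -9.6 19.3 z -7.4 17.5
scene bolt y -20 74 y -19.9 -10.0 x -12.8 18.6 z -7.2 17.0
scene bolt y -10 11 y -9.9 -7.7 x -2.4 18.0 z -7.1 17.1
scene bolt y 40 46 y 40.1 49.7 x -4.9 10.5 z -8.0 10.1
scene bolt y 50 83 y 50.3 60.0 x -26.1 28.2 z -7.9 10.3
scene bolt y 60 92 y 60.0 69.9 x -28.1 29.5 z -7.8 11.3
scene bolt y 70 41 y 70.2 75.4 x -10.4 10.2 z -7.6 10.2
scene rest y -60 55 y -59.7 -50.7 x -7.0 13.9 z -11.4 7.3
scene rest y 
[... 649 characters left out ...]
 y 60.0 69.9 x -10.0 8.3 z 2.1 12.6
top bolt y 70 4 y 71.0 72.1 x -8.0 5.2 z 3.1 9.9
top rest y -60 18 y -59.8 -52.9 x -11.9 4.6 z -2.8 7.1
top rest y -10 12 y -0.9 -0.3 x -27.1 21.5 z -12.2 6.6
top rest y 0 42 y 0.3 9.7 x -28.1 22.1 z -8.2 7.9
top rest y 10 5 y 10.1 10.9 x -27.7 -14.3 z -5.4 7.5
top rest y 50 51 y 50.7 59.2 x -27.7 23.7 z -13.5 7.2
top rest y 60 18 y 60.1 63.5 x -25.8 25.0 z -4.8 7.7
t 37.03 p [ 0.5679 -0.2142  0.2104] z [ 0.003  0.001 -1.   ] y [0.975 0.22  0.003] F [ 0.4  0.5 -0.5] op 0.0553 g 0.0 q [-0.36  0.38  0.18  1.37  0.    0.99]
top 157 red mean [0.4684 0.2989 0.0941] zmax 0.1142
scene 162 red mean [0.4377 0.0582 0.1027] zmax 0.1116
white 14 line deg in world 17.1
```

The rests sit exactly where a 115 mm shift puts them. The bolt is centred and level with its collar about 3.5 mm behind the rear rest. The knob is held about 9 mm up with its line across, and the arm is clear.

```bash
python3 -c "
from workcell import r
print(r.finish_job())"
```

```text
the job is handed in; nothing more can be done
None
```

I handed the job in at about 37 s: the silver bolt is in both V-rests (tip towards the heads, collar about 3.5 mm from the rear rest), the plunger is parked about 9 mm up in its notch, and the carriage is against the far stop; no verdict came back, and I did not re-measure the bystanders at the end.

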